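# Lay out circuit modules and loose feet for reassembly

## Task

Get this opened set's parts ready for reassembly: first turn each circuit module on the bench to match and lay it fully home, flat, in the nest whose cutout has its outline. Only when all the modules are home, tip all the plastic feet out of the steel cup into the grey parts tray, and stand the empty cup upright back on the cork mat. Leave the red meter, the screwdriver and the jar where they are.

Things in the scene. Friction and masses are not known exactly. Their poses are not given: they have to be found in the camera images.
- module_a (a point): Loose circuit module, L outline, 0.22 kg, lying right way up; may be absent. Base 12 thick, green on top: bar 100 (x) x 40 (y), leg 40 wide reaching 35 beyond the bar's +y side, leg centre at x = -30. Aluminium heat sink 52 (x) x 24 (y) x 40 high on the bar's middle (12 to 52 above the underside): grip it across y. Point: heat sink centre, 32 above the underside; x along the bar, z up.
- seat_a (a point): Where module a's point and axes come to be when it lies fully home in its own nest: fixed grey plate 123 x 98 x 14 high with a cutout 10 deep (black floor 4 above the bench) of module a's outline, 2.5 clear all round; it goes in one way only. Point 36 above the bench; home, the module's base stands 2 above the nest's rim.
- module_b (a point): Loose circuit module, off-centre T outline, 0.22 kg, lying right way up; may be absent. Base 12 thick, green on top: bar 100 (x) x 40 (y), leg 40 wide reaching 35 beyond the bar's +y side, leg centre at x = +8. Aluminium heat sink 52 (x) x 24 (y) x 40 high on the bar's middle (12 to 52 above the underside): grip it across y. Point: heat sink centre, 32 above the underside; x along the bar, z up.
- seat_b (a point): Where module b's point and axes come to be when it lies fully home in its own nest: fixed grey plate 123 x 98 x 14 high with a cutout 10 deep (black floor 4 above the bench) of module b's outline, 2.5 clear all round; it goes in one way only. Point 36 above the bench; home, the module's base stands 2 above the nest's rim.
- module_c (a point): Loose circuit module, mirrored L outline, 0.22 kg, lying right way up; may be absent. Base 12 thick, green on top: bar 100 (x) x 40 (y), leg 40 wide reaching 35 beyond the bar's +y side, leg centre at x = +30. Aluminium heat sink 52 (x) x 24 (y) x 40 high on the bar's middle (12 to 52 above the underside): grip it across y. Point: heat sink centre, 32 above the underside; x along the bar, z up.
- seat_c (a point): Where module c's point and axes come to be when it lies fully home in its own nest: fixed grey plate 123 x 98 x 14 high with a cutout 10 deep (black floor 4 above the bench) of module c's outline, 2.5 clear all round; it goes in one way only. Point 36 above the bench; home, the module's base stands 2 above the nest's rim.
- cup_mid (a point): Loose slightly tapered smooth steel cup, 80 high, outer diameter 52 at the foot and 64 at the rim, wall 3, base 5, 0.12 kg, standing on the cork mat and holding the plastic feet in its lower half; they slide out only when it is tipped well past level. This point is on its axis, half-way up (40 above its underside); z is its axis, towards the mouth.
- mat: Fixed round cork mat, 110 in diameter, 6 thick; origin at the centre of its underside, on the bench.
- well: Fixed open grey parts tray, 130 (x) x 160 (y) x 45 high, walls and floor 5 thick; origin at the centre of its underside, on the bench.
- foot0: Black hard-plastic, slippery equipment foot, a cylinder 18 in diameter and 16 high, 12 g; origin at its centre, z along its axis. Starts in the cup.
- foot1: Black hard-plastic, slippery equipment foot, a cylinder 18 in diameter and 16 high, 12 g; origin at its centre, z along its axis. Starts in the cup.
- foot2: Black hard-plastic, slippery equipment foot, a cylinder 18 in diameter and 16 high, 12 g; origin at its centre, z along its axis. Starts in the cup.
- foot3: Black hard-plastic, slippery equipment foot, a cylinder 18 in diameter and 16 high, 12 g; origin at its centre, z along its axis. Starts in the cup. May be absent.
- foot4: Black hard-plastic, slippery equipment foot, a cylinder 18 in diameter and 16 high, 12 g; origin at its centre, z along its axis. Starts in the cup. May be absent.
- foot5: Black hard-plastic, slippery equipment foot, a cylinder 18 in diameter and 16 high, 12 g; origin at its centre, z along its axis. Starts in the cup. May be absent.
- meter: Bystander: red hand meter lying on the bench, 150 x 80 x 34; origin at the centre of its underside.
- driver: Bystander: screwdriver lying on the bench, 190 long; origin under its middle.
- jar: Bystander: jar with a lid, 60 in diameter, 75 high; origin at the centre of its underside.
Things that resemble listed ones, but are neither listed nor needed, are in the scene too. What is shaped like the part that bears cup_mid but orange is not meant.

How it is judged (in metres and radians):
On the way, in this order (a step that is already met when the one before it is completed fails the run):
1. every module that is there lies fully home in its own nest (distance between module_a and seat_a below 0.006 m and angle between the x axis of module_a and the x axis of seat_a, either way round below 0.1 rad and angle between each of module_a, module_b, module_c's own z axis and vertical below 0.08 rad and distance between module_b and seat_b below 0.006 m and angle between the x axis of module_b and the x axis of seat_b, either way round below 0.1 rad and distance between module_c and seat_c below 0.006 m and angle between the x axis of module_c and the x axis of seat_c, either way round below 0.1 rad), for 0.2 s.
2. every plastic foot that is there is in the parts tray (x of foot0 in the frame of well between -0.062 and 0.062 m and y of foot0 in the frame of well between -0.077 and 0.077 m and z of each of foot0, foot1, foot2, foot3, foot4, foot5 in the frame of well below 0.05 m and x of foot1 in the frame of well between -0.062 and 0.062 m and y of foot1 in the frame of well between -0.077 and 0.077 m and x of foot2 in the frame of well between -0.062 and 0.062 m and y of foot2 in the frame of well between -0.077 and 0.077 m and x of foot3 in the frame of well between -0.062 and 0.062 m and y of foot3 in the frame of well between -0.077 and 0.077 m and x of foot4 in the frame of well between -0.062 and 0.062 m and y of foot4 in the frame of well between -0.077 and 0.077 m and x of foot5 in the frame of well between -0.062 and 0.062 m and y of foot5 in the frame of well between -0.077 and 0.077 m), for 0.2 s.
At the end, for the whole second after the job is handed in: Every module present is home in its own nest (its point within 6 mm of the seat, turned within 0.1 rad, level within 0.08 rad), every foot present is in the parts tray, and the cup stands upright (within 0.1 rad), on the cork mat, its axis within 30 mm of the mat's centre (all of step 1 and all of step 2 and horizontal distance between cup_mid and mat below 0.03 m and angle between cup_mid's own z axis and vertical below 0.1 rad and z of cup_mid in the frame of mat below 0.052 m); the robot touches nothing.
It fails at once if the red meter is moved by more than 25 mm (distance of meter from where it was at the start of the episode above 0.025 m).
It fails at once if the screwdriver is moved by more than 25 mm (distance of driver from where it was at the start of the episode above 0.025 m).
It fails at once if the jar is moved by more than 25 mm (distance of jar from where it was at the start of the episode above 0.025 m).
Of board_a, board_b, board_c only 2 to 3 are there at a start; the rules pass over those that are not, and their reading is None.
Of foot3, foot4, foot5 only 1 to 3 are there at a start; the rules pass over those that are not, and their reading is None.
At some moment in a run one of board_a, board_b, board_c may be knocked a few centimetres aside while the robot is not near it.
It also fails if it takes over 210 s, if anything falls off the work surface, if the arm or the gripper's body presses on something with over 40 N, if the wrist force passes 120 N, or if a joint passes its speed limit or range.

## Robot

A 6-joint arm with a two-finger parallel gripper is mounted at the origin on the work surface. World frame = base frame: x ahead of the robot, y to its left, z up, the work surface at z = 0. Lengths are in mm, angles in degrees, forces in N, time in s.
With the tool pointing down it reaches from about 300 to 850 mm from the base axis. Payload 4.2 kg.
Tool frame: the origin (TCP) lies midway between the tips of the shut fingers; the grasp point (between the pads) lies 19 mm behind it; x points along the fingers, y is the direction in which the jaws open and shut, and the axes are right-handed (so a half turn about x gives the same grasp; the last joint's range is limited). The gripper opens to 91 mm and grips with 3 to 60 N. Pads are 32 mm wide; open, the fingers measure 118 mm over their backs; the gripper's body (76 mm by 178 mm) begins 60 mm behind the grasp point.
Start: joints at [69.328, 18.312, 89.639, -0, 72.044, -1.146], TCP at [192.192, 541.946, 213.976] pointing down, gripper open.
Joint ranges: [-177.97, 177.97], [-48.28, 115.42], [12.27, 149.76], [-77.06, 257.06], [2.81, 150.46], [-146.56, 146.56]. Speed limits (degrees/s): [147.25, 147.25, 180, 180, 180, 180].

## Interface

Orientations are given as [roll, pitch, yaw] about the fixed x, y, z axes, in that order (R = Rz(yaw) Ry(pitch) Rx(roll)).
In Python, from workcell import * gives the robot as it stands.
- The arm moves only by the shell command python3 -m handwheel 'ROWS' [FORCE]. ROWS is a JSON object of lists of equal length, an entry for each row: "gripper": the closure, from 0 (fully open) to 1 (shut); "offset": the shift along the tool's x, y, z in mm, a list of three; "rot": the turn, a rotation vector about the tool's x, y, z in degrees, a list of three. A call has 1 to 5 rows; each row is the pose to reach, as a shift and turn from the pose commanded when the call began, along the tool's axes at that moment; what a row does not reach only later rows make up. A row lasts 1/12 s, in which the tool goes at most 41.7 mm and 7.16 degrees, less where a joint would pass 70% of its speed; a pose out of reach is approached as far as the arm can. A call with a gripper value outside its range is refused whole. The fingers move at their own pace and stop on an object; FORCE is the grip in N (left out, the last holds). Time passes only in rows, so rows that repeat a pose let the fingers close. It gives the time, the measured TCP pose, the force and the opening at its end, in the units of the state.
- state(): the state, without advancing time (a new reading comes with each control period).
- grab_frame(name): name is "side" or "top" or "wrist"; returns the picture (384x512x3 uint8, red, green, blue); there is no depth.
- camera_params(name): a dict with "fx", "fy", "cx", "cy" (pixels), "position" and "attitude" of the camera in the world; the wrist camera has in their place "hand_eye" (4x4, takes a point from camera to tool coordinates, whose origin is the TCP and whose axes are the tool frame's). Camera axes: x right, y up, looking along -z (the intrinsics and any distortion apply to the point x, -y, -z); pixel columns grow to the right and rows downward; lengths in mm; the calibration is good to about 2 mm. A picture is of the moment at which its call begins: read the wrist's pose just before it. camera_params takes no time and is no camera call.
- job_done(): hands the job in, once; it reports no verdict.
The state is a dict: "time_s": time; "qpos": joint angles; "qvel": joint speeds; "effort": joint torques, N m; "ee_pos": TCP position; "ee_rot": TCP orientation; "force": force on the tool from outside, world axes, zero at the start; "torque": the same for the moment, N m; "gripper_width": finger opening in mm.
Only numpy, scipy, OpenCV 4.12 (cv2) and the standard library are available. Lean on these libraries where they do the work, as an engineer would, in place of code of your own. Each camera call takes 0.05 s, during which the arm holds its last target.

## Working session

There is one attempt and no reset: what is moved stays moved. The work goes in short steps, Python scripts to look and compute and a shell command to move; the robot and the scene stay as the last step left them, time stands still between calls to the robot, and variables do not carry over. Pictures are saved under pics/ and viewed, and the job is handed in when it is done.

```bash
ls; mkdir -p pics
python3 - <<'E'
from workcell import *
import cv2
print(state())
for n in ["side","top","wrist"]:
    print(n,camera_params(n))
    cv2.imwrite(f"pics/{n}0.png",cv2.cvtColor(grab_frame(n),cv2.COLOR_RGB2BGR))
E
```

```text
pics
{'time_s': 0.0, 'qpos': array([ 6.93281781e+01,  1.83500110e+01,  8.97034013e+01,  5.71841942e-04,
        7.20429453e+01, -1.14458405e+00]), 'qvel': array([-0.05962181,  0.01363844, -0.01168337, -0.03192639, -0.13693595,
        0.00793265]), 'effort': array([-2.11847124e-03, -4.12452614e+01, -2.31972653e+01,  7.26669305e-02,
        4.56707901e-02, -1.45392596e-04]), 'ee_pos': array([192.01166177, 541.48646125, 213.15696928]), 'ee_rot': array([ -91.46786727,   89.90364094, -110.99528187]), 'force': array([-0.09897343,  0.10619354,  0.26562852]), 'torque': array([-0.00103338, -0.04048754,  0.01726312]), 'gripper_width': 91.07599835201027}
side {'fx': 362.7606247407782, 'fy': 362.7606247407782, 'cx': 252.34764607447647, 'cy': 192.20212220441888, 'position': array([ 232.87463227, -629.82690958,  891.46619471]), 'attitude': array([ 39.87078334,  -0.79608225, -24.73152505])}
top {'fx': 393.7104715720148, 'fy': 393.7104715720148, 'cx': 247.73834941974818, 'cy': 188.50719724552476, 'position': array([ 442.06946063,   14.83989144, 1212.24860122]), 'attitude': array([  5.15675206,  -1.13780697, -90.09483243])}
wrist {'fx': 337.43421686288474, 'fy': 337.43421686288474, 'cx': 254.78414387918576, 'cy': 191.326834396436, 'hand_eye': array([[-5.62723042e-04,  2.81383869e-01, -9.59595124e-01,
        -1.71544207e+02],
       [ 9.99999837e-01,  6.27711348e-05, -5.68010562e-04,
        -5.25466849e-01],
       [-9.95941346e-05, -9.59595287e-01, -2.81383858e-01,
        -8.07761177e+01],
       [ 0.00000000e+00,  0.00000000e+00,  0.00000000e+00,
         1.00000000e+00]])}
```

View pics/top0.png

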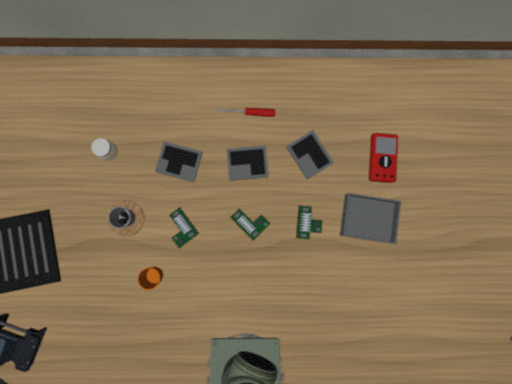

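View pics/side0.png

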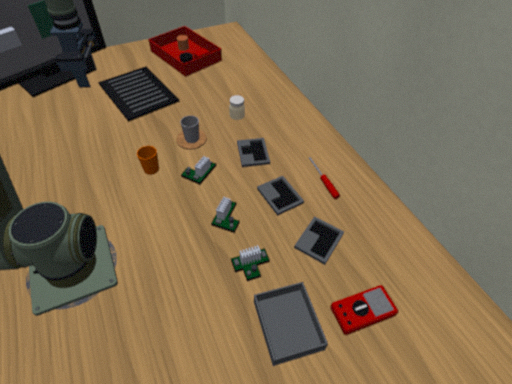

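View pics/wrist0.png

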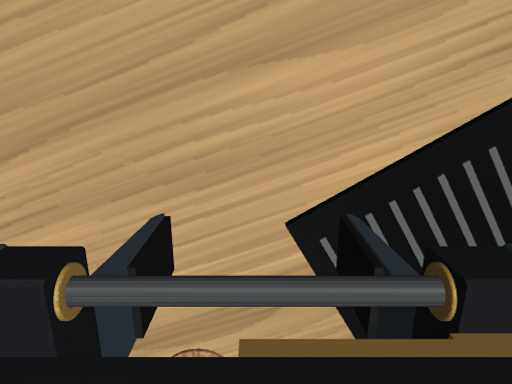

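The overview shows three green modules in a row near top (183,227), (250,224) and (308,222). The three nests are at (180,161), (248,163) and (310,154). The steel cup is at (122,217) on the cork mat, the orange decoy cup at (150,278), the jar at (103,149), the grey tray at (371,218), the meter at (384,158) and the driver at (246,112). The black slatted rack (left) and the red box (side view 185,50) also look like trays but aren't needed.

```bash
cat > h.py <<'E'
from workcell import *
import cv2, numpy as np
from scipy.spatial.transform import Rotation as R
def rpy(a): return R.from_euler('xyz',a,degrees=True).as_matrix()
def cam(name,st=None):
    p=camera_params(name); K=(p['fx'],p['fy'],p['cx'],p['cy'])
    if name=='wrist':
        T=np.array(p['hand_eye']); Rt=rpy(st['ee_rot'])
        return K,Rt@T[:3,:3],Rt@T[:3,3]+st['ee_pos']
    return K,rpy(p['attitude']),np.array(p['position'])
def ray(c,uv,z):
    K,Rc,o=c; uv=np.atleast_2d(uv).astype(float)
    d=np.c_[(uv[:,0]-K[2])/K[0],-(uv[:,1]-K[3])/K[1],-np.ones(len(uv))]@Rc.T
    return o+d*((z-o[2])/d[:,2])[:,None]
def proj(c,P):
    K,Rc,o=c; q=(np.atleast_2d(P)-o)@Rc
    return np.c_[K[2]+K[0]*q[:,0]/-q[:,2],K[3]-K[1]*q[:,1]/-q[:,2]]
def save(im,n,box=None,s=1):
    if box: im=im[box[1]:box[3],box[0]:box[2]]
    cv2.imwrite(f'pics/{n}.png',cv2.cvtColor(cv2.resize(im,None,fx=s,fy=s,interpolation=cv2.INTER_CUBIC),cv2.COLOR_RGB2BGR))
E
python3 - <<'E'
from h import *
im=grab_frame('top'); save(im,'topc',(85,120,345,300),3)
c=cam('top')
hsv=cv2.cvtColor(im,cv2.COLOR_RGB2HSV)
m=cv2.inRange(hsv,(55,80,30),(95,255,255))
save(cv2.cvtColor(m,cv2.COLOR_GRAY2RGB),'m')
for n,p,z in [('cup',(122,217),60),('matc',(127,217),6),('orange',(150,275),60),('jar',(103,149),60),('tray',(371,218),20),('ma',(183,227),12),('m2',(250,224),12),('m3',(308,222),12),('n1',(180,161),14),('n2',(248,163),14),('n3',(310,154),14)]:
    print(n,ray(c,p,z).round(0))
E
```

```text
cup [[463. 357.  60.]]
matc [[464. 358.   6.]]
orange [[297. 273.  60.]]
jar [[663. 418.  60.]]
tray [[ 460. -384.   20.]]
ma [[433. 187.  12.]]
m2 [[442. -16.  12.]]
m3 [[ 448. -193.   12.]]
n1 [[635. 198.  14.]]
n2 [[629. -10.  14.]]
n3 [[ 657. -202.   14.]]
```

View pics/topc.png

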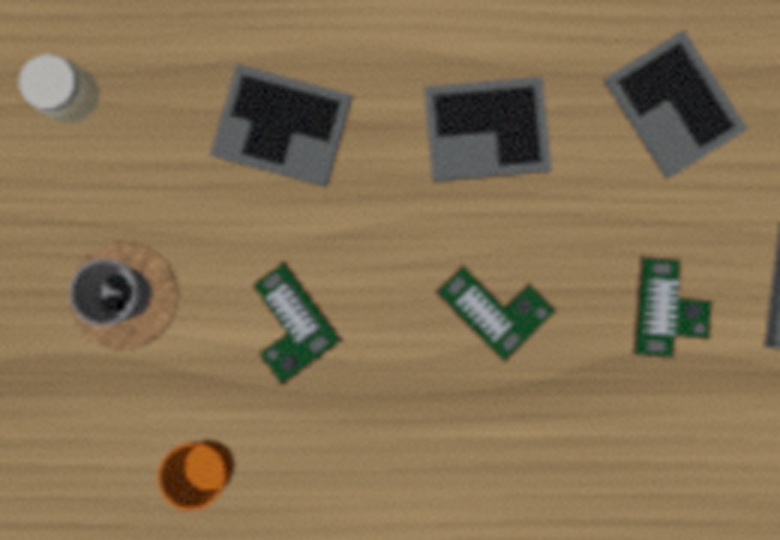

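Reading of the shapes:

| Module | Pixel in top view | Outline | Matching nest |
|---|---|---|---|
| A | (183,227) | L, leg at its −x end | middle (248,163) |
| C | (250,224) | mirrored L | right (310,154) |
| B | (308,222) | off-centre T | left (180,161) |

Possible mix-ups are these three with each other, steel cup (122,217) vs orange cup (150,278), and grey tray (371,218) vs black rack (25,250) vs red box. I choose the steel cup and the grey tray. Next I go to a wrist view over the middle.

```bash
cat >> h.py <<'E'
def down(h):  # tool pointing down with tool z at heading h (deg)
    a=np.radians(h); x=np.array([0,0,-1.]); z=np.array([np.cos(a),np.sin(a),0]); y=np.cross(z,x)
    return np.c_[x,y,z]
def head(Rm): return np.degrees(np.arctan2(Rm[1,2],Rm[0,2]))
def go(pos,h,ref=None):
    s=state(); p=s['ee_pos']; Rt=rpy(s['ee_rot'])
    d=Rt.T@(np.array(pos)-p); rv=R.from_matrix(Rt.T@(down(h) if np.isscalar(h) else h)).as_rotvec(degrees=True)
    print('t',round(s['time_s'],2),'pos',p.round(1),'head',round(head(Rt),2),'offset',d.round(1),'rot',rv.round(2),'q6',s['qpos'].round(0),'w',round(s['gripper_width'],1))
E
python3 - <<'E'
from h import *
print(rpy(state()['ee_rot']).round(3))
go([450,0,280],0)
E
```

```text
[[-0.     0.334  0.942]
 [-0.001  0.942 -0.334]
 [-1.    -0.001 -0.   ]]
t 0.2 pos [192.1 541.7 213.4] head -19.53 offset [ -66.1 -424.4  424.1] rot [-1.953e+01 -1.000e-02  6.000e-02] q6 [69. 18. 90.  0. 72. -1.] w 91.3
```

```bash
python3 -m handwheel '{"gripper":[0,0,0,0,0],"offset":[[-66,-424,424],[-66,-424,424],[-66,-424,424],[-66,-424,424],[-66,-424,424]],"rot":[[-19.5,0,0],[-19.5,0,0],[-19.5,0,0],[-19.5,0,0],[-19.5,0,0]]}'
python3 - <<'E'
from h import *
go([450,0,280],0)
E
```

```text
time_s: 0.62
ee_pos: [281.3, 353.6, 236.7]
ee_rot: [-79.0, 90.0, -78.9]
force: [0.8, 0.4, 0.3]
gripper_width: 91.2
t 0.62 pos [281.3 353.6 236.7] head 0.04 offset [ -43.2 -353.7  168.5] rot [0.04 0.   0.01] q6 [ 50.   6. 102.  -0.  72. -40.] w 91.2
```

```bash
for i in 1; do python3 -m handwheel '{"gripper":[0,0,0,0,0],"offset":[[-9,-74,35],[-18,-148,71],[-27,-222,106],[-36,-296,141],[-43,-354,168]],"rot":[[0,0,0],[0,0,0],[0,0,0],[0,0,0],[0,0,0]]}'; done
python3 - <<'E'
from h import *
go([450,0,280],0)
E
```

```text
time_s: 1.03
ee_pos: [370.2, 166.5, 259.8]
ee_rot: [32.2, 90.0, 32.2]
force: [1.2, 0.1, -0.2]
gripper_width: 91.3
t 1.03 pos [370.2 166.5 259.8] head -0.0 offset [ -20.3 -166.5   79.8] rot [-0.    0.03 -0.02] q6 [ 23.   1. 105.   0.  74. -67.] w 91.3
```

```bash
python3 -m handwheel '{"gripper":[0,0,0,0,0,0],"offset":[],"rot":[]}' 2>&1 | tail -3; python3 -m handwheel '{"gripper":[0,0,0,0,0],"offset":[[-20,-166,80],[-20,-166,80],[-20,-166,80],[-20,-166,80],[-20,-166,80]],"rot":[[0,0,0],[0,0,0],[0,0,0],[0,0,0],[0,0,0]]}';  python3 - <<'E'
from h import *
go([450,0,280],0)
save(grab_frame('wrist'),'w1')
E
```

```text
invalid input at $.offset: expected 6 entries
time_s: 1.45
ee_pos: [451.6, -1.6, 279.9]
ee_rot: [-44.6, 89.9, -44.8]
force: [-0.3, 1.0, -0.9]
gripper_width: 91.0
t 1.45 pos [451.6  -1.6 279.9] head -0.22 offset [-0.1  1.6 -1.6] rot [-0.22  0.1   0.1 ] q6 [ -2.   5.  98.  -0.  77. -91.] w 91.0
```

View pics/w1.png

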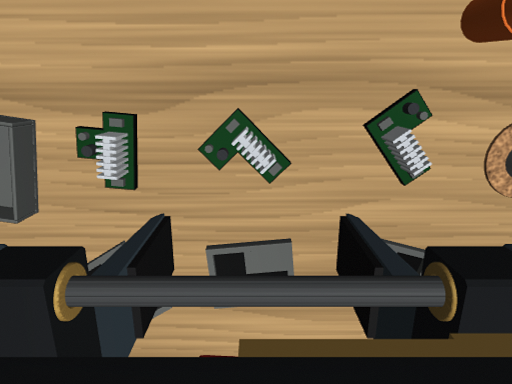

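The wrist view shows B at (115,150), C at (245,145) and A at (400,138). The nests are hidden behind the fingers, so I'll look at them separately. Now I measure the module corners.

```bash
cat >> h.py <<'E'
# corners in module frame (origin = point xy), leg centre lx
LEG={'a':-30,'b':8,'c':30}
def model(k):
    l=LEG[k]; v=[(-50,-20),(50,-20),(50,20),(l+20,20),(l+20,55),(l-20,55),(l-20,20),(-50,20)]
    if k=='a': v=[(-50,-20),(50,-20),(50,20),(-10,20),(-10,55),(-50,55)]
    if k=='c': v=[(-50,-20),(50,-20),(50,55),(10,55),(10,20),(-50,20)]
    return np.array(v,float)
def fit(P,M):
    # rigid fit of cyclic corner list (either direction) P~R M+t ; best shift
    best=None; n=len(M)
    if len(P)!=n: return None
    for Q in (P,P[::-1]):
        for s in range(n):
            q=np.roll(Q,s,axis=0); mc,qc=M.mean(0),q.mean(0)
            A=M-mc;B=q-qc; th=np.arctan2((A[:,0]*B[:,1]-A[:,1]*B[:,0]).sum(),(A*B).sum())
            c,s_=np.cos(th),np.sin(th); Rm=np.array([[c,-s_],[s_,c]])
            r=B-A@Rm.T; e=np.sqrt((r**2).sum(1).mean())
            if best is None or e<best[0]: best=(e,qc-Rm@mc,np.degrees(th))
    return best
def corners(mask,n,roi):
    x0,y0,x1,y1=roi; m=np.zeros_like(mask); m[y0:y1,x0:x1]=mask[y0:y1,x0:x1]
    cs,_=cv2.findContours(m,cv2.RETR_EXTERNAL,cv2.CHAIN_APPROX_NONE)
    c=max(cs,key=cv2.contourArea).reshape(-1,2)
    for eps in np.arange(1,9,.25):
        a=cv2.approxPolyDP(c.reshape(-1,1,2),eps,True).reshape(-1,2)
        if len(a)<=n: break
    if len(a)!=n: return None,a
    # refine: line fit per side
    idx=[int(np.where((c==p).all(1))[0][0]) for p in a]; L=[]
    for i in range(n):
        i0,i1=idx[i],idx[(i+1)%n]
        seg=c[i0:i1+1] if i1>i0 else np.r_[c[i0:],c[:i1+1]]
        k=max(1,len(seg)//6); s2=seg[k:-k] if len(seg)>2*k+2 else seg
        L.append(cv2.fitLine(s2.astype(np.float32),cv2.DIST_HUBER,0,.01,.01).ravel())
    out=[]
    for i in range(n):
        a1,a2=L[i-1],L[i]
        t=np.linalg.solve(np.c_[a1[:2],-a2[:2]],a2[2:]-a1[2:]); out.append(a1[2:]+t[0]*a1[:2])
    return np.array(out),a
def green(im):
    h=cv2.cvtColor(im,cv2.COLOR_RGB2HSV)
    return h
E
python3 - <<'E'
from h import *
st=state(); im=grab_frame('wrist'); c=cam('wrist',st)
cv2.imwrite('pics/w2.png',im[:,:,::-1]); save(im,'w2c',(60,80,450,210),2)
h=cv2.cvtColor(im,cv2.COLOR_RGB2HSV)
for p in [(75,140),(112,118),(135,160),(122,180),(405,105),(270,180),(30,170),(110,160)]: print(p,im[p[1],p[0]],h[p[1],p[0]])
E
```

```text
(75, 140) [191 155 106] [ 17 113 191]
(112, 118) [97 99 98] [75  5 99]
(135, 160) [15 22 16] [64 81 22]
(122, 180) [95 98 96] [70  8 98]
(405, 105) [18 16 18] [150  28  18]
(270, 180) [16 61 30] [ 69 188  61]
(30, 170) [59 60 59] [60  4 60]
(110, 160) [204 209 216] [108  14 216]
```

View pics/w2c.png

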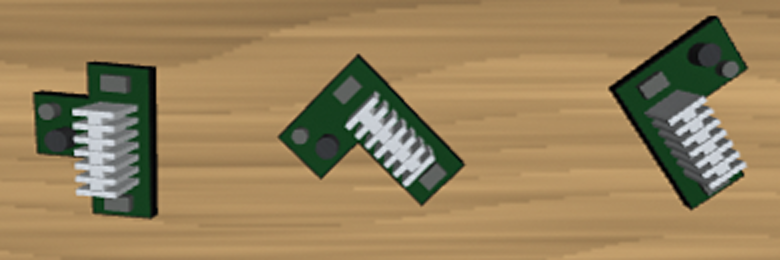

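```bash
cat >> h.py <<'E'
def gmask(im):
    h=cv2.cvtColor(im,cv2.COLOR_RGB2HSV)
    wood=cv2.inRange(h,(5,60,90),(30,255,255))
    i=im.astype(int); blackside=(im.max(2)<26).astype(np.uint8)*255
    g=cv2.inRange(h,(50,80,35),(90,255,255))
    return g
E
python3 - <<'E'
from h import *
st=state(); im=cv2.imread('pics/w2.png')[:,:,::-1].copy(); c=cam('wrist',st)
g=cv2.morphologyEx(gmask(im),cv2.MORPH_CLOSE,np.ones((5,5)))
for k,roi,n in [('b',(60,100,150,200),8),('c',(190,95,300,195),6),('a',(350,80,445,195),6)]:
    m=g.copy()
    out,a=corners(m,n,roi); print(k,a.tolist())
    P=ray(c,a if out is None else out,12)[:,:2]
    print(P.round(1).tolist(), fit(P,model(k)))
E
```

```text
b [[77, 127], [82, 156], [103, 152], [82, 152], [103, 145], [100, 132], [126, 132], [127, 183], [107, 185], [134, 188], [133, 115], [104, 112], [103, 129]]
[[412.0, -228.3], [449.6, -227.5], [444.4, -199.2], [444.3, -226.7], [435.3, -198.0], [418.5, -199.6], [418.6, -166.1], [486.6, -172.4], [489.3, -199.7], [493.7, -163.8], [397.3, -154.8], [393.4, -191.2], [414.7, -195.3]] None
c [[238, 109], [200, 149], [220, 168], [246, 157], [236, 136], [247, 129], [277, 155], [263, 172], [271, 181], [291, 162]]
[[390.6, -21.2], [441.2, -71.9], [466.7, -46.6], [452.1, -11.8], [424.5, -24.4], [415.6, -10.1], [449.6, 28.9], [472.4, 10.6], [484.9, 21.3], [459.1, 47.6]] None
a [[419, 90], [368, 124], [406, 183], [414, 177], [384, 134], [425, 119], [407, 101], [432, 114]]
[[368.7, 204.7], [410.1, 144.9], [488.6, 203.1], [480.3, 212.8], [422.9, 166.7], [404.2, 217.1], [381.9, 191.4], [398.0, 225.1]] None
```

```bash
python3 -m handwheel '{"gripper":[0,0,0,0,0],"offset":[[30,28,-16],[60,57,-32],[90,86,-48],[120,115,-64],[150,142,-79]],"rot":[[7,0,0],[14,0,0],[21,0,0],[28,0,0],[35,0,0]]}' |head -2
for i in 1 2 3; do python3 -m handwheel '{"gripper":[0,0,0,0,0],"offset":[[0,0,0],[0,0,0],[0,0,0],[0,0,0],[0,0,0]],"rot":[[7,0,0],[14,0,0],[21,0,0],[28,0,0],[35.5,0,0]]}'|head -3; done;  python3 - <<'E'
from h import *
go([372,142,130],-143.5)
im=grab_frame('wrist');save(im,'wa1')
E
```

```text
time_s: 1.97
ee_pos: [377.0, 132.3, 143.5]
time_s: 2.38
ee_pos: [377.7, 131.6, 144.3]
ee_rot: [-131.3, 89.9, 159.4]
time_s: 2.8
ee_pos: [377.8, 131.5, 144.4]
ee_rot: [-102.9, 89.9, 152.6]
time_s: 3.22
ee_pos: [377.8, 131.5, 144.4]
ee_rot: [-66.6, 89.9, 153.7]
t 3.22 pos [377.8 131.5 144.4] head -139.7 offset [ 14.4 -11.8  -2.4] rot [3.8  0.02 0.05] q6 [ 18.   6. 117.   0.  57.  67.] w 91.4
```

View pics/wa1.png

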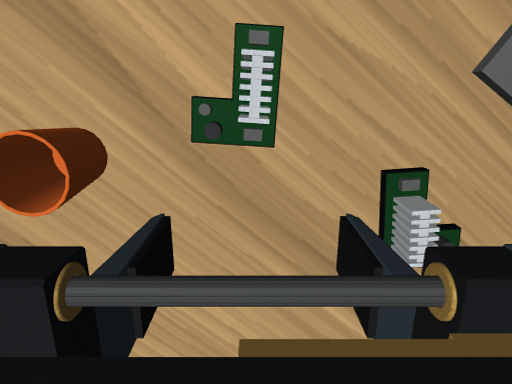

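Module A fills the clear view at (240,85), with its leg toward the lower left. It is the L outline, as expected. Measuring it.

```bash
cat >> h.py <<'E'
def modmask(im):
    h=cv2.cvtColor(im,cv2.COLOR_RGB2HSV)
    g=cv2.inRange(h,(50,80,30),(90,255,255)); f=cv2.inRange(h,(0,0,45),(179,45,255))
    return cv2.morphologyEx(g|f,cv2.MORPH_CLOSE,np.ones((5,5)))
def meas_mod(k,roi,name):
    st=state(); im=grab_frame('wrist'); c=cam('wrist',st); save(im,name,roi,3)
    n=8 if k=='b' else 6
    out,a=corners(modmask(im),n,roi)
    if out is None: print('corners',a.tolist()); return None
    P=ray(c,out,12)[:,:2]; f=fit(P,model(k)); print('px',out.round(1).tolist()); print('fit rms',f[0].round(2),'xy',f[1].round(1),'heading',f[2].round(2)); return f
E
python3 - <<'E'
from h import *
meas_mod('a',(170,5,310,165),'wa2')
E
```

```text
px [[235.60000610351562, 24.200000762939453], [232.10000610351562, 100.0999984741211], [192.0, 97.5], [192.0, 141.0], [272.29998779296875, 145.6999969482422], [281.20001220703125, 26.700000762939453]]
fit rms 1.53 xy [440.5 184.8] heading 36.78
```

```bash
cat >> h.py <<'E'
def sink(roi,z=52):
    st=state(); im=grab_frame('wrist'); c=cam('wrist',st)
    h=cv2.cvtColor(im,cv2.COLOR_RGB2HSV); f=cv2.inRange(h,(0,0,150),(179,45,255))
    m=np.zeros_like(f); x0,y0,x1,y1=roi; m[y0:y1,x0:x1]=f[y0:y1,x0:x1]
    p=np.argwhere(m>0)[:,::-1]; P=ray(c,p,z)[:,:2].astype(np.float32)
    r=cv2.minAreaRect(P); print('sink',r)
E
python3 - <<'E'
from h import *
sink((170,5,310,165))
E
```

```text
sink ((440.5004577636719, 185.22860717773438), (52.00529479980469, 23.821369171142578), 36.67412185668945)
```

View pics/wa2.png

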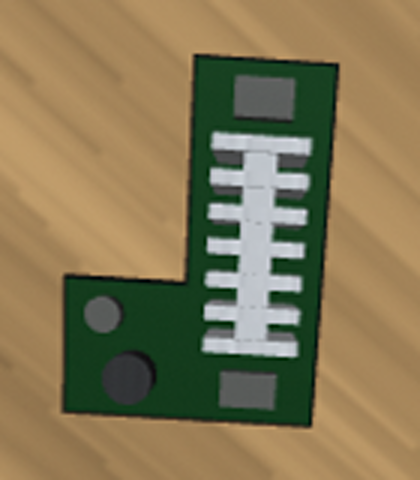

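Heat sink and outline agree: A's sink centre is (440.5,185.1) at heading 36.7°. Moving above it.

Run:
```python
from h import *
go([440.5,185.1,85],-143.3)
```

```text
t 3.37 pos [378.1 131.3 144.4] head -139.19 offset [ 59.4   0.1 -82.5] rot [4.11 0.01 0.03] q6 [ 17.   6. 117.   0.  57.  67.] w 91.1
```

```bash
python3 -m handwheel '{"gripper":[0.3,0.3,0.3,0.3,0.3],"offset":[[20,0,-27],[40,0,-55],[59.4,0,-82.5],[59.4,0,-82.5],[59.4,0,-82.5]],"rot":[[1.4,0,0],[2.8,0,0],[4.1,0,0],[4.1,0,0],[4.1,0,0]]}';  python3 - <<'E'
from h import *
go([440.5,185.1,23],-143.3)
E
```

```text
time_s: 3.78
ee_pos: [441.0, 184.9, 83.7]
ee_rot: [-18.1, 89.8, -161.4]
force: [0.1, -0.1, -0.2]
gripper_width: 64.5
t 3.78 pos [441.  184.9  83.7] head -143.29 offset [60.7 -0.3  0.1] rot [0.01 0.19 0.06] q6 [ 21.  17. 113.   0.  50.  75.] w 64.5
```

```bash
python3 -m handwheel '{"gripper":[0.3,0.3,0.3,0.3,0.3],"offset":[[25,-0.3,0],[45,-0.3,0],[60.5,-0.3,0],[60.5,-0.3,0],[60.5,-0.3,0]],"rot":[[0,0,0],[0,0,0],[0,0,0],[0,0,0],[0,0,0]]}' 25;python3 -m handwheel '{"gripper":[1,1,1,1,1],"offset":[[0,0,0],[0,0,0],[0,0,0],[0,0,0],[0,0,0]],"rot":[[0,0,0],[0,0,0],[0,0,0],[0,0,0],[0,0,0]]}' 25
```

```text
time_s: 4.2
ee_pos: [440.5, 184.2, 25.0]
ee_rot: [-19.3, 89.9, -162.7]
force: [0.5, 0.5, 0.8]
gripper_width: 63.7
time_s: 4.62
ee_pos: [441.7, 184.6, 25.1]
ee_rot: [168.1, 89.9, 24.6]
force: [-0.3, 0.5, 0.3]
gripper_width: 33.7
```

```bash
python3 -m handwheel '{"gripper":[1,1,1,1,1],"offset":[[0,0,0],[0,0,0],[0,0,0],[0,0,0],[0,0,0]],"rot":[[0,0,0],[0,0,0],[0,0,0],[0,0,0],[0,0,0]]}' 25
python3 - <<'E'
from h import *
go([441,185.1,130],-143.3)
E
```

```text
time_s: 5.03
ee_pos: [441.4, 184.6, 24.8]
ee_rot: [-173.0, 90.0, 43.5]
force: [-1.3, -0.9, 3.1]
gripper_width: 23.6
t 5.03 pos [441.4 184.6  24.8] head -143.53 offset [-105.2   -0.7    0. ] rot [-0.23 -0.01  0.  ] q6 [ 21.  22. 117.   0.  42.  75.] w 23.6
```

```bash
python3 -m handwheel '{"gripper":[1,1,1,1,1],"offset":[[-20,0,0],[-50,0,0],[-85,0,0],[-120,0,0],[-120,0,0]],"rot":[[0,0,0],[0,0,0],[0,0,0],[0,0,0],[0,0,0]]}' 25
python3 - <<'E'
from h import *
go([635,-91,145],-85.5)
E
```

```text
time_s: 5.45
ee_pos: [445.3, 186.1, 150.4]
ee_rot: [165.2, 89.3, 21.6]
force: [1.5, 0.7, -1.7]
gripper_width: 24.0
t 5.45 pos [445.3 186.1 150.4] head -143.52 offset [  6.4 335.6  12.3] rot [-58.02  -0.55  -0.53] q6 [ 21.  13. 107.   0.  59.  75.] w 24.0
```

```bash
python3 -m handwheel '{"gripper":[1,1,1,1,1],"offset":[[0,38,1],[1,76,3],[1,114,4],[2,152,6],[2,190,7]],"rot":[[-7,0,0],[-14,0,0],[-21,0,0],[-28,0,0],[-35,0,0]]}' 25
python3 - <<'E'
from h import *
go([635,-91,145],-85.5)
E
```

```text
time_s: 5.87
ee_pos: [547.5, 27.5, 141.1]
ee_rot: [-72.5, 89.9, 177.3]
force: [-0.0, 0.6, -1.8]
gripper_width: 23.9
t 5.87 pos [547.5  27.5 141.1] head -110.15 offset [ -4.1 122.9  81.1] rot [-2.465e+01  1.000e-02  1.400e-01] q6 [ 2. 19. 99.  0. 61. 22.] w 23.9
```

```bash
python3 -m handwheel '{"gripper":[1,1,1,1,1],"offset":[[-1,31,20],[-2,62,41],[-3,92,61],[-4,123,81],[-4,123,81]],"rot":[[-6.3,0,0],[-12.5,0,0],[-18.7,0,0],[-24.6,0,0],[-24.6,0,0]]}' 25; python3 -m handwheel '{"gripper":[1,1],"offset":[[0,0,0],[0,0,0]],"rot":[[0,0,0],[0,0,0]]}' 25 |head -2
python3 - <<'E'
from h import *
go([635,-91,145],-85.5)
im=grab_frame('wrist');save(im,'na1')
E
```

```text
time_s: 6.28
ee_pos: [638.1, -95.8, 144.6]
ee_rot: [32.2, 89.8, -53.7]
force: [1.0, -0.2, -1.9]
gripper_width: 24.1
time_s: 6.45
ee_pos: [633.5, -89.7, 144.8]
t 6.45 pos [633.5 -89.7 144.8] head -85.98 offset [-0.2  1.4  1.4] rot [-0.48 -0.08  0.19] q6 [ -9.  27.  86.   0.  67. -13.] w 24.0
```

View pics/na1.png

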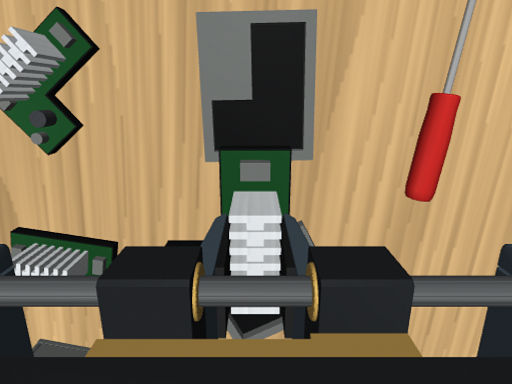

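The view shows nest A's plate at (257,85), with the bar cutout running up the right side and the leg at lower left. The held A module (255,230) points the same way. Measuring the plate rim.

```bash
cat >> h.py <<'E'
def nest(roi,ex,name,k,zr=14):
    st=state(); im=grab_frame('wrist'); c=cam('wrist',st)
    h=cv2.cvtColor(im,cv2.COLOR_RGB2HSV); f=cv2.inRange(h,(0,0,0),(179,60,200))
    m=np.zeros_like(f); x0,y0,x1,y1=roi; m[y0:y1,x0:x1]=f[y0:y1,x0:x1]; x0,y0,x1,y1=ex; m[y0:y1,x0:x1]=0
    m=cv2.morphologyEx(m,cv2.MORPH_OPEN,np.ones((3,3)))
    nl,lab,s,_=cv2.connectedComponentsWithStats(m); i=1+np.argmax(s[1:,4]); m=(lab==i).astype(np.uint8)*255
    save(m,name)
    p=np.argwhere(m>0)[:,::-1]; P=ray(c,p,zr)[:,:2].astype(np.float32); r=cv2.minAreaRect(P)
    ctr=np.array(r[0]); w,hh=r[1]; a=r[2] if w>hh else r[2]+90
    print('plate',np.round(r[0],1),np.round(r[1],1),'long axis',round(a,2))
    for th in (a,a+180):
        t=np.radians(th); ym=np.array([-np.sin(t),np.cos(t)])
        print('seat if heading %.2f:'%th,(ctr-17.5*ym).round(1))
    dk=(im.max(2)<40)&(m>0); q=ray(c,np.argwhere(dk)[:,::-1],4)[:,:2]; print('dark centroid (floor)',q.mean(0).round(1))
    return ctr,a
E
python3 - <<'E'
from h import *
nest((185,0,330,165),(215,145,297,170),'na2','a')
s=state();print(head(rpy(s['ee_rot'])),s['ee_pos'].round(1))
E
```

```text
plate [628.4  -7.8] [ 98. 123.] long axis 95.17
seat if heading 95.17: [645.8  -6.2]
seat if heading 275.17: [610.9  -9.4]
dark centroid (floor) [638.   -8.9]
-85.87447201163255 [633.6 -88.9 145.8]
```

View pics/na2.png

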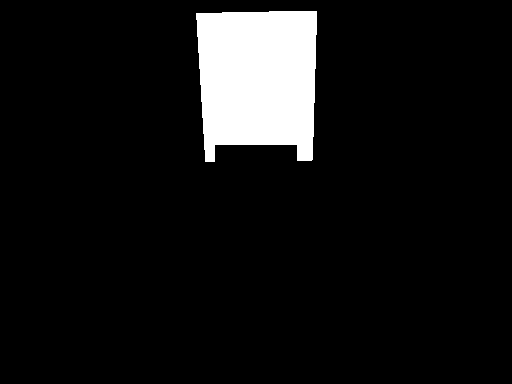

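Run:
```python
from h import *
go([645.8,-6.2,60],-84.83)
```

```text
t 6.55 pos [633.6 -88.9 145.8] head -85.87 offset [ 85.8  18.3 -81.5] rot [-1.04 -0.05  0.11] q6 [ -9.  27.  86.   0.  67. -13.] w 23.9
```

```bash
python3 -m handwheel '{"gripper":[1,1,1,1,1],"offset":[[0,6,-27],[25,12,-54],[50,18.3,-81.5],[85,18.3,-81.5],[85,18.3,-81.5]],"rot":[[0,0,0],[-0.5,0,0],[-1,0,0],[-1,0,0],[-1,0,0]]}' 25; python3 -m handwheel '{"gripper":[1,1],"offset":[[0,0,0],[0,0,0]],"rot":[[0,0,0],[0,0,0]]}' 25 |head -2
python3 - <<'E'
from h import *
go([645.8,-6.2,60],-84.83)
im=grab_frame('wrist');save(im,'na3')
go([645.8,-6.2,60],-84.83)
E
```

```text
time_s: 6.97
ee_pos: [641.5, -4.5, 55.3]
ee_rot: [-97.0, 89.2, 178.3]
force: [-2.3, 0.0, -2.5]
gripper_width: 23.6
time_s: 7.13
ee_pos: [647.8, -7.3, 63.2]
t 7.13 pos [647.8  -7.3  63.2] head -84.89 offset [ 3.2 -1.9 -1.3] rot [-0.06  0.02 -0.13] q6 [-2. 32. 91. -0. 57. -7.] w 23.6
t 7.18 pos [648.4  -7.7  64. ] head -84.93 offset [ 4.  -2.5 -1.8] rot [-0.1   0.03 -0.23] q6 [-2. 31. 91. -0. 57. -7.] w 24.1
```

View pics/na3.png

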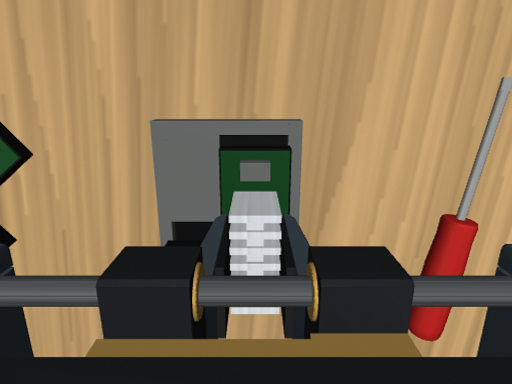

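Module A hovers over its nest, with the bar end at (255,150) inside the cutout edge (255,137). The arm still swings, so I let it settle.

```bash
python3 -m handwheel '{"gripper":[1,1,1,1,1],"offset":[[0,0,0],[0,0,0],[0,0,0],[0,0,0],[0,0,0]],"rot":[[0,0,0],[0,0,0],[0,0,0],[0,0,0],[0,0,0]]}' 25 |head -2
python3 - <<'E'
from h import *
go([645.8,-6.2,28.8],-84.83)
nest((100,60,340,255),(130,213,340,260),'na4','a')
E
```

```text
time_s: 7.6
ee_pos: [647.2, -7.6, 62.0]
t 7.6 pos [647.2  -7.6  62. ] head -84.93 offset [33.2 -1.3 -1.5] rot [-0.1  -0.   -0.04] q6 [-2. 32. 91.  0. 57. -7.] w 24.2
plate [625.6  22.7] [98.2 63. ] long axis 5.08
seat if heading 5.08: [627.1   5.2]
seat if heading 185.08: [624.   40.1]
dark centroid (floor) [641.9  38. ]
```

```bash
python3 -m handwheel '{"gripper":[1,1,1,1,1],"offset":[[0,-1.2,-1.5],[8,-1.2,-1.5],[16,-1.2,-1.5],[20,-1.2,-1.5],[20,-1.2,-1.5]],"rot":[[-0.1,0,0],[-0.1,0,0],[-0.1,0,0],[-0.1,0,0],[-0.1,0,0]]}' 25;python3 -m handwheel '{"gripper":[1,1,1,1,1],"offset":[[3,0,0],[6,0,0],[9,0,0],[12,0,0],[12,0,0]],"rot":[[0,0,0],[0,0,0],[0,0,0],[0,0,0],[0,0,0]]}' 25
python3 - <<'E'
from h import *
go([645.8,-6.2,28.8],-84.83)
im=grab_frame('wrist');save(im,'na5')
E
```

```text
time_s: 8.07
ee_pos: [644.4, -5.9, 39.6]
ee_rot: [-98.1, 89.8, 177.1]
force: [-0.5, 0.3, -1.5]
gripper_width: 23.7
time_s: 8.48
ee_pos: [645.6, -6.0, 29.1]
ee_rot: [-107.3, 90.0, 167.9]
force: [1.0, 1.3, -2.3]
gripper_width: 23.7
t 8.48 pos [645.6  -6.   29.1] head -84.81 offset [0.3 0.1 0.2] rot [ 0.02 -0.01  0.02] q6 [-2. 33. 93.  0. 53. -7.] w 23.7
```

View pics/na5.png

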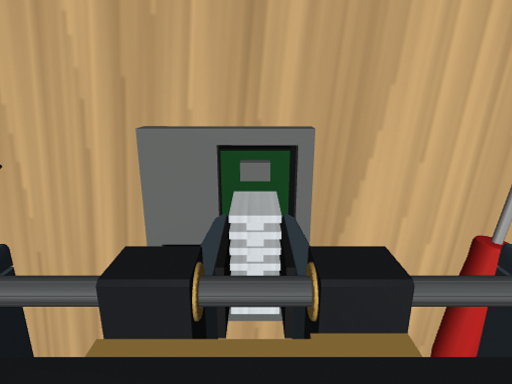

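A is inside the cutout with gaps visible all round at (257,146). Releasing.

```bash
python3 -m handwheel '{"gripper":[1,1,0.4,0.4,0.4],"offset":[[0.7,0,0],[0.7,0,0],[0.7,0,0],[0.7,0,0],[0.7,0,0]],"rot":[[0,0,0],[0,0,0],[0,0,0],[0,0,0],[0,0,0]]}' 25;python3 -m handwheel '{"gripper":[0.4,0.4,0.4,0.4,0.4],"offset":[[-10,0,0],[-40,0,0],[-80,0,0],[-115,0,0],[-115,0,0]],"rot":[[0,0,0],[0,0,0],[0,0,0],[0,0,0],[0,0,0]]}' 25
python3 - <<'E'
from h import *
go([638,-87,145],-84.83)
E
```

```text
time_s: 8.95
ee_pos: [646.1, -6.0, 29.4]
ee_rot: [87.1, 89.9, 2.3]
force: [-0.7, 0.4, -0.1]
gripper_width: 40.9
time_s: 9.37
ee_pos: [650.5, -6.1, 153.4]
ee_rot: [83.8, 89.1, -1.0]
force: [0.7, -0.6, 0.7]
gripper_width: 54.4
t 9.37 pos [650.5  -6.1 153.4] head -84.81 offset [  8.2 -19.9  79.4] rot [ 0.02  0.1  -0.93] q6 [-2. 27. 85.  0. 67. -7.] w 54.4
```

```bash
python3 -m handwheel '{"gripper":[0.4,0.4,0.4,0.4,0.4],"offset":[[0,-7,27],[0,-13,53],[0,-13,80],[0,-13,80],[0,-13,80]],"rot":[[0,0,0],[0,0,0],[0,0,0],[0,0,0],[0,0,0]]}' |head -2; python3 -m handwheel '{"gripper":[0.4,0.4,0.4],"offset":[[0,0,0],[0,0,0],[0,0,0]],"rot":[[0,0,0],[0,0,0],[0,0,0]]}' |head -2
python3 - <<'E'
from h import *
go([638,-87,145],-84.83)
im=grab_frame('wrist');save(im,'na6')
sink((170,0,340,190),56)
nest((170,0,340,190),(0,0,1,1),'na7','a')
E
```

```text
time_s: 9.78
ee_pos: [640.2, -88.0, 144.6]
time_s: 10.03
ee_pos: [640.1, -85.8, 144.0]
t 10.03 pos [640.1 -85.8 144. ] head -84.74 offset [-1.  -2.2  1. ] rot [ 0.09 -0.02 -0.01] q6 [ -9.  27.  86.   0.  67. -14.] w 55.0
sink ((644.6175537109375, -5.304542541503906), (24.152822494506836, 51.691768646240234), 5.3306450843811035)
plate [628.4  -8.1] [ 98.  122.5] long axis 95.19
seat if heading 95.19: [645.8  -6.5]
seat if heading 275.19: [610.9  -9.6]
dark centroid (floor) [643.4  -7.9]
```

View pics/na6.png

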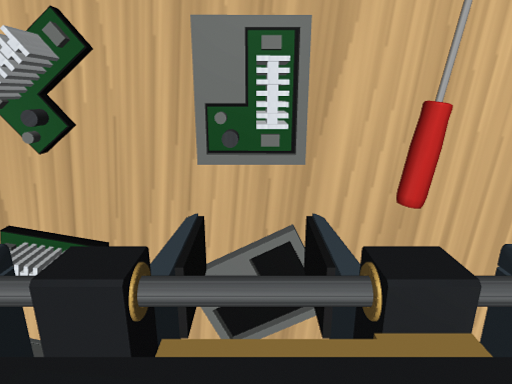

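A is home: sink at (644.6,−5.3) against seat (645.8,−6.3), and it reads flat. Next is C.

```bash
python3 -m handwheel '{"gripper":[0.3,0.3,0.3,0.3,0.3],"offset":[[0,-29,-28],[0,-59,-56],[0,-88,-84],[0,-118,-112],[0,-129,-156]],"rot":[[-7,0,0],[-14,0,0],[-21,0,0],[-28,0,0],[-35,0,0]]}' |head -2
for i in 1 2; do python3 -m handwheel '{"gripper":[0.3,0.3,0.3,0.3,0.3],"offset":[[0,0,0],[0,0,0],[0,0,0],[0,0,0],[0,0,0]],"rot":[[-7,0,0],[-14,0,0],[-21,0,0],[-28,0,0],[-35,0,0]]}'|head -2; done
python3 - <<'E'
from h import *
go([495,57,145],45)
E
```

```text
time_s: 10.6
ee_pos: [494.2, 53.0, 143.7]
time_s: 11.02
ee_pos: [498.6, 53.9, 144.1]
time_s: 11.43
ee_pos: [498.6, 53.7, 144.0]
t 11.43 pos [498.6  53.7 144. ] head 20.57 offset [-1.   4.4 -2.3] rot [-2.443e+01  2.000e-02 -0.000e+00] q6 [   5.   15.  105.    0.   60. -106.] w 63.6
```

```bash
python3 -m handwheel '{"gripper":[0.3,0.3,0.3,0.3,0.3],"offset":[[0,4,-2],[0,4,-2],[0,4,-2],[0,4,-2],[0,4,-2]],"rot":[[-7,0,0],[-14,0,0],[-21,0,0],[-24.4,0,0],[-24.4,0,0]]}' |head -2
python3 - <<'E'
from h import *
sink((150,0,340,200))
save(grab_frame('wrist'),'wc1')
go([437.7,0,85],45)
E
```

```text
time_s: 11.85
ee_pos: [495.4, 56.7, 144.0]
sink ((439.4133605957031, -3.5402603149414062), (51.660884857177734, 23.802371978759766), 44.975521087646484)
t 11.95 pos [495.4  56.7 144. ] head 44.52 offset [ 58.9   0.  -80.9] rot [-0.48  0.01 -0.  ] q6 [   5.   15.  106.    0.   60. -129.] w 64.2
```

View pics/wc1.png

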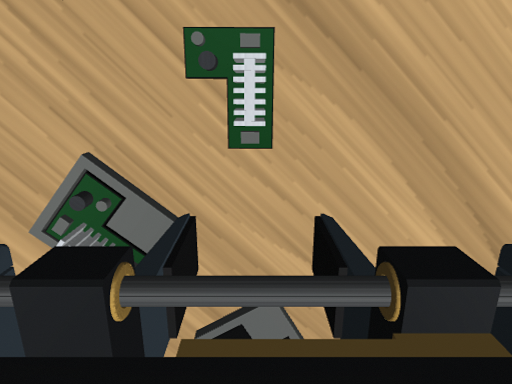

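C is at (245,90), leg at the upper end, which is the mirrored L. Its sink is at (439.4,−3.5), 45.0°.

```bash
python3 - <<'E'
from h import *
go([439.4,-3.5,85],45)
E
python3 -m handwheel '{"gripper":[0.3,0.3,0.3,0.3,0.3],"offset":[[20,-1,-27],[40,-2,-55],[59,-3.2,-82],[59,-3.2,-82],[59,-3.2,-82]],"rot":[[-0.4,0,0],[-0.4,0,0],[-0.4,0,0],[-0.4,0,0],[-0.4,0,0]]}'|head -2; python3 -m handwheel '{"gripper":[0.3,0.3,0.3],"offset":[[0,0,0],[0,0,0],[0,0,0]],"rot":[[0,0,0],[0,0,0],[0,0,0]]}' |head -2;  python3 - <<'E'
from h import *
go([439.4,-3.5,23],45)
E
```

```text
t 11.95 pos [495.4  56.7 144. ] head 44.52 offset [ 58.9  -3.7 -82.1] rot [-0.48  0.01 -0.  ] q6 [   5.   15.  106.    0.   60. -129.] w 64.2
time_s: 12.37
ee_pos: [437.9, -3.9, 84.2]
time_s: 12.62
ee_pos: [440.9, -2.9, 85.7]
t 12.62 pos [440.9  -2.9  85.7] head 45.02 offset [62.7  0.7 -1.6] rot [0.02 0.11 0.1 ] q6 [  -2.   14.  117.    0.   49. -137.] w 63.7
```

```bash
python3 -m handwheel '{"gripper":[0.3,0.3,0.3,0.3,0.3],"offset":[[25,0.5,-1],[45,0.5,-1],[62,0.5,-1],[62,0.5,-1],[62,0.5,-1]],"rot":[[0,0,0],[0,0,0],[0,0,0],[0,0,0],[0,0,0]]}' 25|head -2;python3 -m handwheel '{"gripper":[1,1,1,1,1],"offset":[[0,0,0],[0,0,0],[0,0,0],[0,0,0],[0,0,0]],"rot":[[0,0,0],[0,0,0],[0,0,0],[0,0,0],[0,0,0]]}' 25|head -2;python3 -m handwheel '{"gripper":[1,1,1,1,1],"offset":[[0,0,0],[0,0,0],[0,0,0],[0,0,0],[0,0,0]],"rot":[[0,0,0],[0,0,0],[0,0,0],[0,0,0],[0,0,0]]}' 25
python3 - <<'E'
from h import *
go([439.4,-3.5,23],45)
E
python3 -m handwheel '{"gripper":[1,1,1,1,1],"offset":[[-20,0,0],[-50,0,0],[-85,0,0],[-120,0,0],[-120,0,0]],"rot":[[0,0,0],[0,0,0],[0,0,0],[0,0,0],[0,0,0]]}' 25
```

```text
time_s: 13.03
ee_pos: [438.5, -3.4, 22.8]
time_s: 13.45
ee_pos: [438.6, -3.7, 23.4]
time_s: 13.87
ee_pos: [438.6, -3.9, 23.2]
ee_rot: [-47.2, 90.0, -2.2]
force: [-0.6, -1.1, 3.9]
gripper_width: 24.0
t 13.87 pos [438.6  -3.9  23.2] head 45.0 offset [ 0.2 -0.3  0.8] rot [-0.    0.03  0.03] q6 [  -2.   19.  122.   -0.   39. -137.] w 24.0
time_s: 14.28
ee_pos: [442.0, -3.8, 148.2]
ee_rot: [-46.1, 89.3, -1.1]
force: [0.9, -0.4, -2.2]
gripper_width: 23.8
```

```bash
python3 -m handwheel '{"gripper":[1,1,1,1,1],"offset":[[0,-38,-9],[0,-76,-18],[0,-114,-28],[0,-152,-37],[0,-190,-46]],"rot":[[7,0,0],[14,0,0],[21,0,0],[28,0,0],[35,0,0]]}' 25 |head -2
for i in 1 2 3; do python3 -m handwheel '{"gripper":[1,1,1,1,1],"offset":[[0,0,0],[0,0,0],[0,0,0],[0,0,0],[0,0,0]],"rot":[[7,0,0],[14,0,0],[21,0,0],[28,0,0],[35,0,0]]}' 25 |head -2; done
python3 - <<'E'
from h import *
go([589,-246,148],-146.6)
E
```

```text
time_s: 14.7
ee_pos: [539.7, -171.9, 141.2]
time_s: 15.12
ee_pos: [538.9, -170.4, 140.8]
time_s: 15.53
ee_pos: [538.9, -170.2, 140.9]
time_s: 15.95
ee_pos: [538.9, -170.2, 141.0]
t 15.95 pos [ 538.9 -170.2  141. ] head -95.35 offset [-7.3 56.9 70.8] rot [5.125e+01 3.000e-02 2.100e-01] q6 [-19.  21.  97.   0.  62. -13.] w 24.1
```

```bash
python3 -m handwheel '{"gripper":[1,1,1,1,1],"offset":[[-7,19,24],[-7,38,47],[-7,57,71],[-7,57,71],[-7,57,71]],"rot":[[7,0,0],[14,0,0],[21,0,0],[28,0,0],[35,0,0]]}' 25 |head -2
python3 -m handwheel '{"gripper":[1,1,1,1,1],"offset":[[0,0,0],[0,0,0],[0,0,0],[0,0,0],[0,0,0]],"rot":[[7,0,0],[14,0,0],[16.2,0,0],[16.2,0,0],[16.2,0,0]]}' 25 |head -2
python3 - <<'E'
from h import *
go([589,-246,148],-146.6)
save(grab_frame('wrist'),'nc1')
E
```

```text
time_s: 16.37
ee_pos: [590.4, -247.4, 147.2]
time_s: 16.78
ee_pos: [589.9, -246.0, 148.3]
t 16.78 pos [ 589.9 -246.   148.3] head -146.14 offset [ 0.3 -0.5  0.7] rot [0.46 0.08 0.14] q6 [-24.  27.  86.   0.  67.  32.] w 24.2
```

View pics/nc1.png

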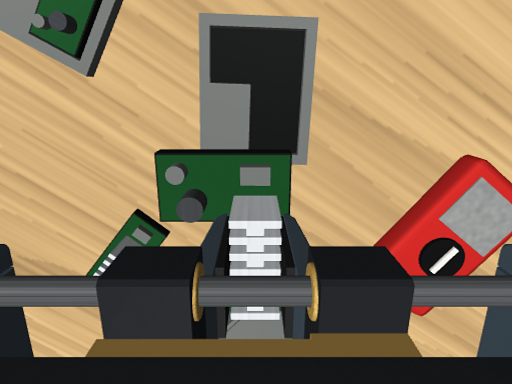

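Nest C is at (257,85) with its leg at the top left. The held C module (225,185) matches that.

Run:
```python
from h import *
nest((185,0,335,170),(140,144,296,175),'nc2','c')
go([645.8,-6.2,60],-84.83)
```

```text
plate [ 654.7 -202.2] [122.8  98.1] long axis 31.74
seat if heading 31.74: [ 663.9 -217.1]
seat if heading 211.74: [ 645.4 -187.3]
dark centroid (floor) [ 669.1 -200.5]
t 16.88 pos [ 590.2 -246.1  148.9] head -146.15 offset [  89.  -168.2 -179.9] rot [-6.132e+01 -1.000e-02  1.000e-01] q6 [-24.  27.  86.   0.  67.  32.] w 24.2
```

Run:
```python
from h import *
go([664.6,-216.7,60],-148.26)
```

```text
t 16.88 pos [ 590.2 -246.1  148.9] head -146.15 offset [ 88.8  17.1 -78.2] rot [2.11 0.04 0.08] q6 [-24.  27.  86.   0.  67.  32.] w 24.2
```

```bash
python3 -m handwheel '{"gripper":[1,1,1,1,1],"offset":[[0,6,-26],[25,12,-52],[50,17,-78],[87,17,-78],[87,17,-78]],"rot":[[1,0,0],[2,0,0],[2.1,0,0],[2.1,0,0],[2.1,0,0]]}' 25|head -2; python3 -m handwheel '{"gripper":[1,1,1,1,1],"offset":[[0,0,0],[0,0,0],[0,0,0],[0,0,0],[0,0,0]],"rot":[[0,0,0],[0,0,0],[0,0,0],[0,0,0],[0,0,0]]}' 25 |head -2
python3 - <<'E'
from h import *
go([664.6,-216.7,27.2],-148.26)
E
```

```text
time_s: 17.3
ee_pos: [661.0, -214.5, 54.6]
time_s: 17.72
ee_pos: [665.5, -217.8, 65.1]
t 17.72 pos [ 665.5 -217.8   65.1] head -148.34 offset [37.9 -1.5  0.3] rot [-0.08 -0.13 -0.15] q6 [-19.  36.  83.   0.  61.  39.] w 23.9
```

```bash
python3 -m handwheel '{"gripper":[1,1,1,1,1],"offset":[[5,-1.2,0],[12,-1.2,0],[18,-1.2,0],[24,-1.2,0],[24,-1.2,0]],"rot":[[0,0,0],[0,0,0],[0,0,0],[0,0,0],[0,0,0]]}' 25; python3 -m handwheel '{"gripper":[1,1,1],"offset":[[0,0,0],[0,0,0],[0,0,0]],"rot":[[0,0,0],[0,0,0],[0,0,0]]}' 25
python3 - <<'E'
from h import *
go([664.6,-216.7,27.2],-148.26)
save(grab_frame('wrist'),'nc3')
E
```

```text
time_s: 18.13
ee_pos: [663.0, -215.6, 36.6]
ee_rot: [-51.7, 89.8, 160.0]
force: [-1.0, -0.0, -1.6]
gripper_width: 24.0
time_s: 18.38
ee_pos: [664.6, -216.2, 39.1]
ee_rot: [138.5, 90.0, -9.8]
force: [1.2, -0.5, -2.7]
gripper_width: 24.0
t 18.38 pos [ 664.6 -216.2   39.1] head -148.3 offset [11.9  0.5  0.3] rot [-0.04 -0.03 -0.03] q6 [-19.  37.  84.   0.  59.  39.] w 24.0
```

View pics/nc3.png

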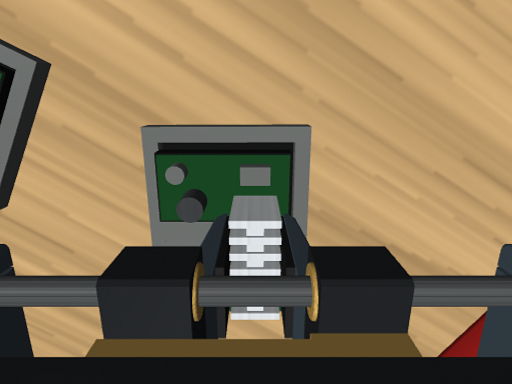

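C hovers about 14 mm over the nest floor, well centred in the cutout: leg edge at (155,185), cutout edge at (157,200). Lowering and releasing.

```bash
python3 -m handwheel '{"gripper":[1,1,1,1,1],"offset":[[4,0.3,0],[8,0.3,0],[11.5,0.3,0],[11.5,0.3,0],[11.5,0.3,0]],"rot":[[0,0,0],[0,0,0],[0,0,0],[0,0,0],[0,0,0]]}' 25; python3 -m handwheel '{"gripper":[1,1,1],"offset":[[0,0,0],[0.5,0,0],[0.5,0,0]],"rot":[[0,0,0],[0,0,0],[0,0,0]]}' 25
python3 - <<'E'
from h import *
go([664.6,-216.7,27.2],-148.26)
E
```

```text
time_s: 18.85
ee_pos: [664.3, -216.3, 27.1]
ee_rot: [-68.3, 90.0, 143.4]
force: [-0.6, -0.3, -2.7]
gripper_width: 24.0
time_s: 19.1
ee_pos: [664.3, -216.3, 27.1]
ee_rot: [-72.9, 90.0, 138.8]
force: [-2.2, -0.2, 0.2]
gripper_width: 23.8
t 19.1 pos [ 664.3 -216.3   27.1] head -148.31 offset [-0.1  0.5 -0. ] rot [-0.05  0.    0.01] q6 [-19.  38.  85.   0.  57.  39.] w 23.8
```

```bash
python3 -m handwheel '{"gripper":[0.4,0.4,0.4,0.4,0.4],"offset":[[0,0,0],[0,0,0],[0,0,0],[0,0,0],[0,0,0]],"rot":[[0,0,0],[0,0,0],[0,0,0],[0,0,0],[0,0,0]]}' |head -2;python3 -m handwheel '{"gripper":[0.4,0.4,0.4,0.4,0.4],"offset":[[-10,0,0],[-40,0,0],[-80,0,0],[-115,0,27],[-117,0,54]],"rot":[[0,0,0],[0,0,0],[0,0,0],[0,0,0],[0,0,0]]}'|head -2;python3 -m handwheel '{"gripper":[0.4,0.4,0.4,0.4,0.4],"offset":[[0,-10,27],[0,-14,27],[0,-14,27],[0,-14,27],[0,-14,27]],"rot":[[0,0,0],[0,0,0],[0,0,0],[0,0,0],[0,0,0]]}'|head -2
python3 - <<'E'
from h import *
go([589,-246,148],-146.6)
save(grab_frame('wrist'),'nc4')
sink((185,0,335,185),56)
nest((185,0,335,185),(0,0,1,1),'nc5','c')
E
```

```text
time_s: 19.52
ee_pos: [664.5, -216.3, 27.0]
time_s: 19.93
ee_pos: [622.9, -245.6, 152.0]
time_s: 20.35
ee_pos: [589.2, -246.8, 144.0]
t 20.35 pos [ 589.2 -246.8  144. ] head -148.27 offset [-4.  -0.7 -0.3] rot [-1.67 -0.04 -0.03] q6 [-24.  27.  87.   0.  66.  34.] w 54.7
sink ((661.8936157226562, -217.19583129882812), (51.836238861083984, 24.114288330078125), 31.855178833007812)
plate [ 654.7 -202.1] [122.1  98. ] long axis 31.84
seat if heading 31.84: [ 663.9 -217. ]
seat if heading 211.84: [ 645.5 -187.2]
dark centroid (floor) [ 675.9 -198.4]
```

View pics/nc4.png

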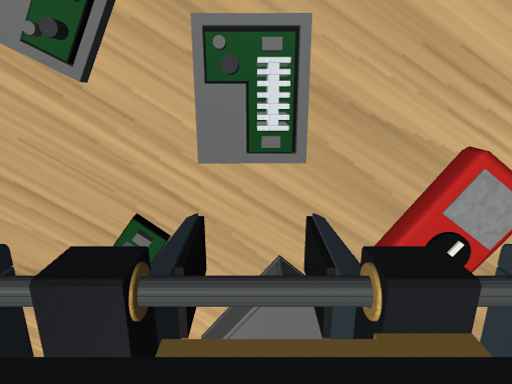

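C is home: sink (661.9,−217.2) against seat (663.9,−217.0), flat. Next is B.

```bash
python3 -m handwheel '{"gripper":[0.3,0.3,0.3,0.3,0.3],"offset":[[0,-29,8],[0,-58,16],[0,-86,23],[0,-86,23],[0,-86,23]],"rot":[[-7,0,0],[-14,0,0],[-21,0,0],[-28,0,0],[-35.7,0,0]]}' |head -2
for i in 1 2 3; do python3 -m handwheel '{"gripper":[0.3,0.3,0.3,0.3,0.3],"offset":[[0,0,0],[0,0,0],[0,0,0],[0,0,0],[0,0,0]],"rot":[[-7,0,0],[-14,0,0],[-21,0,0],[-28,0,0],[-35.7,0,0]]}'|head -2; done
python3 - <<'E'
from h import *
go([524,-186,145],-5.3)
sink((150,0,340,200))
save(grab_frame('wrist'),'wb1')
E
```

```text
time_s: 20.92
ee_pos: [522.7, -184.5, 143.9]
time_s: 21.33
ee_pos: [523.9, -185.7, 143.6]
time_s: 21.75
ee_pos: [523.9, -185.7, 143.6]
time_s: 22.17
ee_pos: [523.9, -185.7, 143.6]
t 22.17 pos [ 523.9 -185.7  143.6] head -7.27 offset [-1.4 -0.3  0.1] rot [-1.97 -0.01 -0.01] q6 [ -21.   20.   98.    0.   62. -103.] w 63.6
sink ((445.4604797363281, -180.6860809326172), (23.978256225585938, 52.17058563232422), 84.53923034667969)
```

View pics/wb1.png

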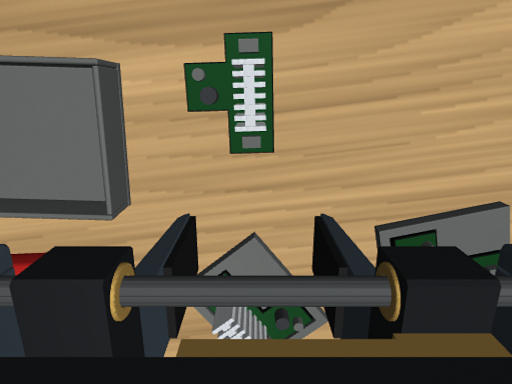

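B is at (240,92), an off-centre T with its leg to the left, slightly toward the top. Its sink is at (445.5,−180.7), heading 174.5°.

```bash
python3 - <<'E'
from h import *
go([445.5,-180.7,85],-5.46)
E
python3 -m handwheel '{"gripper":[0.3,0.3,0.3,0.3,0.3],"offset":[[20,-2,-26],[40,-3.5,-52],[59,-5,-78],[59,-5,-78],[59,-5,-78]],"rot":[[-1.8,0,0],[-1.8,0,0],[-1.8,0,0],[-1.8,0,0],[-1.8,0,0]]}'|head -2; python3 -m handwheel '{"gripper":[0.3,0.3,0.3],"offset":[[0,0,0],[0,0,0],[0,0,0]],"rot":[[0,0,0],[0,0,0],[0,0,0]]}' |head -2;  python3 - <<'E'
from h import *
go([445.5,-180.7,23],-5.46)
E
```

```text
t 22.27 pos [ 523.9 -185.7  143.6] head -7.64 offset [ 58.7  -5.5 -78.3] rot [-2.18 -0.01 -0.01] q6 [ -21.   20.   98.    0.   62. -103.] w 63.6
time_s: 22.68
ee_pos: [443.8, -179.8, 83.9]
time_s: 22.93
ee_pos: [447.3, -180.9, 85.7]
t 22.93 pos [ 447.3 -180.9   85.7] head -5.88 offset [62.7  0.1 -2. ] rot [-0.42  0.16  0.04] q6 [ -23.   17.  112.    0.   50. -108.] w 63.9
```

```bash
python3 -m handwheel '{"gripper":[0.3,0.3,0.3,0.3,0.3],"offset":[[25,0,-1],[45,0,-1],[62,0,-1],[62,0,-1],[62,0,-1]],"rot":[[-0.3,0,0],[-0.3,0,0],[-0.3,0,0],[-0.3,0,0],[-0.3,0,0]]}' 25|head -2;python3 -m handwheel '{"gripper":[1,1,1,1,1],"offset":[[0,0,0],[0,0,0],[0,0,0],[0,0,0],[0,0,0]],"rot":[[0,0,0],[0,0,0],[0,0,0],[0,0,0],[0,0,0]]}' 25|head -2;python3 -m handwheel '{"gripper":[1,1,1,1,1],"offset":[[0,0,0],[0,0,0],[0,0,0],[0,0,0],[0,0,0]],"rot":[[0,0,0],[0,0,0],[0,0,0],[0,0,0],[0,0,0]]}' 25
python3 - <<'E'
from h import *
go([445.5,-180.7,23],-5.46)
E
python3 -m handwheel '{"gripper":[1,1,1,1,1],"offset":[[-20,0,0],[-50,0,0],[-85,0,0],[-120,0,0],[-120,0,0]],"rot":[[0,0,0],[0,0,0],[0,0,0],[0,0,0],[0,0,0]]}' 25
```

```text
time_s: 23.35
ee_pos: [444.9, -180.4, 22.8]
time_s: 23.77
ee_pos: [444.7, -180.5, 23.4]
time_s: 24.18
ee_pos: [444.5, -180.4, 23.1]
ee_rot: [0.2, 90.0, -5.3]
force: [-1.4, 0.7, 4.8]
gripper_width: 24.1
t 24.18 pos [ 444.5 -180.4   23.1] head -5.56 offset [ 0.1 -0.2  1. ] rot [-0.1   0.02 -0.  ] q6 [ -23.   22.  117.    0.   41. -108.] w 24.1
time_s: 24.6
ee_pos: [448.1, -182.0, 148.6]
ee_rot: [-17.8, 89.3, -23.4]
force: [0.8, -0.1, -1.7]
gripper_width: 23.8
```

```bash
python3 -m handwheel '{"gripper":[1,1,1,1,1],"offset":[[0,36,16],[0,72,31],[0,108,46],[0,144,62],[0,180,77]],"rot":[[7,0,0],[14,0,0],[21,0,0],[28,0,0],[35,0,0]]}' 25 |head -2
python3 - <<'E'
from h import *
go([614,120,145],-105)
E
```

```text
time_s: 25.02
ee_pos: [533.6, -16.1, 141.5]
t 25.02 pos [533.6 -16.1 141.5] head -38.06 offset [ -3.7 156.8 -20.6] rot [ 6.694e+01 -4.000e-02  1.300e-01] q6 [ -3.  18. 101.  -0.  61. -55.] w 24.0
```

```bash
python3 -m handwheel '{"gripper":[1,1,1,1,1],"offset":[[-4,38,-5],[-4,76,-10],[-4,114,-15],[-4,152,-20],[-4,155,-20]],"rot":[[7,0,0],[14,0,0],[21,0,0],[28,0,0],[35,0,0]]}' 25 |head -2
python3 -m handwheel '{"gripper":[1,1,1,1,1],"offset":[[0,0,0],[0,0,0],[0,0,0],[0,0,0],[0,0,0]],"rot":[[7,0,0],[14,0,0],[21,0,0],[28,0,0],[32,0,0]]}' 25 |head -2
python3 -m handwheel '{"gripper":[1,1,1],"offset":[[0,0,0],[0,0,0],[0,0,0]],"rot":[[0,0,0],[0,0,0],[0,0,0]]}' 25 |head -2
python3 - <<'E'
from h import *
go([614,120,145],-105)
save(grab_frame('wrist'),'nb1')
E
```

```text
time_s: 25.43
ee_pos: [615.4, 123.2, 144.9]
time_s: 25.85
ee_pos: [612.0, 117.2, 144.8]
time_s: 26.1
ee_pos: [612.4, 117.2, 145.9]
t 26.1 pos [612.4 117.2 145.9] head -104.63 offset [ 0.9  0.8 -3.1] rot [0.37 0.03 0.08] q6 [10. 25. 89.  0. 66. 24.] w 23.6
```

View pics/nb1.png

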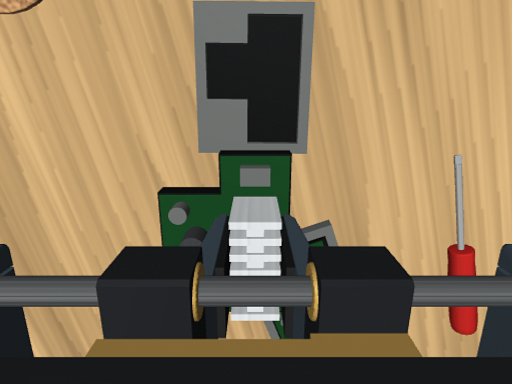

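Nest B is at (253,77), fully visible. It is a T cutout with the leg to the left, above mid-height, matching the held B.

Run:
```python
from h import *
c,a=nest((185,0,325,157),(215,148,295,160),'nb2','b')
t=np.radians(a); seat=c-17.5*np.array([-np.sin(t),np.cos(t)])
zt=-np.array([np.cos(t),np.sin(t)]); tgt=seat-1.0*zt; print('tgt',tgt,a-180)
go([*tgt,60],a-180)
```

```text
plate [631.9 203.6] [122.9  98. ] long axis 74.81
seat if heading 74.81: [648.8 199. ]
seat if heading 254.81: [615.  208.1]
dark centroid (floor) [640.1 206.5]
tgt [649.04553657 199.92917133] -105.19243621826172
t 26.2 pos [612.6 117.2 146.5] head -104.66 offset [ 86.4  14.3 -89.3] rot [0.54 0.01 0.04] q6 [10. 25. 89.  0. 66. 24.] w 24.1
```

```bash
python3 -m handwheel '{"gripper":[1,1,1,1,1],"offset":[[0,5,-30],[25,10,-60],[50,14.3,-89],[84,14.3,-89],[84,14.3,-89]],"rot":[[0.5,0,0],[0.5,0,0],[0.5,0,0],[0.5,0,0],[0.5,0,0]]}' 25|head -2; python3 -m handwheel '{"gripper":[1,1,1,1,1],"offset":[[0,0,0],[0,0,0],[0,0,0],[0,0,0],[0,0,0]],"rot":[[0,0,0],[0,0,0],[0,0,0],[0,0,0],[0,0,0]]}' 25 |head -2
python3 - <<'E'
from h import *
go([649,199.9,27.1],-105.19)
E
```

```text
time_s: 26.62
ee_pos: [644.9, 199.9, 55.6]
time_s: 27.03
ee_pos: [650.2, 199.4, 65.0]
t 27.03 pos [650.2 199.4  65. ] head -105.26 offset [37.9 -1.4 -0.1] rot [-0.07 -0.1  -0.16] q6 [16. 34. 86.  0. 60. 31.] w 23.9
```

```bash
python3 -m handwheel '{"gripper":[1,1,1,1,1],"offset":[[5,-0.8,0],[12,-0.8,0],[18,-0.8,0],[24,-0.8,0],[24,-0.8,0]],"rot":[[0,0,0],[0,0,0],[0,0,0],[0,0,0],[0,0,0]]}' 25|head -2; python3 -m handwheel '{"gripper":[1,1,1],"offset":[[0,0,0],[0,0,0],[0,0,0]],"rot":[[0,0,0],[0,0,0],[0,0,0]]}' 25
python3 - <<'E'
from h import *
go([649,199.9,27.1],-105.19)
save(grab_frame('wrist'),'nb3')
E
```

```text
time_s: 27.45
ee_pos: [647.7, 199.6, 36.9]
time_s: 27.7
ee_pos: [648.7, 200.0, 39.1]
ee_rot: [136.9, 90.0, 31.7]
force: [-0.2, 1.2, -1.9]
gripper_width: 23.7
t 27.7 pos [648.7 200.   39.1] head -105.21 offset [12.   0.3  0. ] rot [-0.02 -0.02 -0.02] q6 [16. 35. 88.  0. 57. 31.] w 23.7
```

View pics/nb3.png

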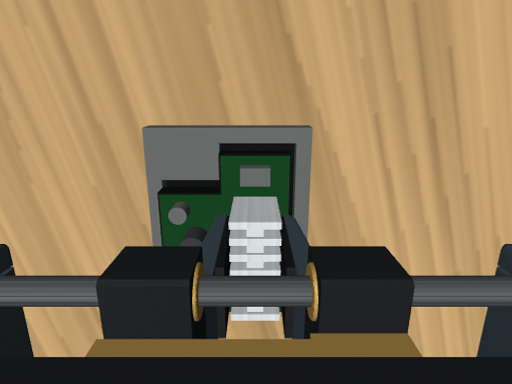

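B hovers centred over its cutout: bar end at (255,152), step at (190,190). Lowering and releasing.

```bash
python3 -m handwheel '{"gripper":[1,1,1,1,1],"offset":[[4,0.2,0],[8,0.2,0],[11.5,0.2,0],[12,0.2,0],[12,0.2,0]],"rot":[[0,0,0],[0,0,0],[0,0,0],[0,0,0],[0,0,0]]}' 25; python3 -m handwheel '{"gripper":[1,0.4,0.4,0.4,0.4],"offset":[[0,0,0],[0,0,0],[0,0,0],[0,0,0],[0,0,0]],"rot":[[0,0,0],[0,0,0],[0,0,0],[0,0,0],[0,0,0]]}' 25; python3 -m handwheel '{"gripper":[0.4,0.4,0.4,0.4,0.4],"offset":[[-10,0,0],[-40,0,0],[-80,0,0],[-115,-5,27],[-117,-14,54]],"rot":[[0,0,0],[0,0,0],[0,0,0],[0,0,0],[0,0,0]]}'|head -2;python3 -m handwheel '{"gripper":[0.4,0.4,0.4,0.4,0.4],"offset":[[0,0,27],[0,0,27],[0,0,27],[0,0,27],[0,0,27]],"rot":[[0,0,0],[0,0,0],[0,0,0],[0,0,0],[0,0,0]]}'|head -2
python3 - <<'E'
from h import *
save(grab_frame('wrist'),'nb4')
sink((185,0,335,185),56)
nest((185,0,335,185),(0,0,1,1),'nb5','b')
save(grab_frame('top'),'top5',(85,120,345,300),3)
go([640,200,200],-105)
E
```

```text
time_s: 28.17
ee_pos: [648.6, 199.9, 27.0]
ee_rot: [-87.2, 90.0, 167.6]
force: [-0.8, 0.3, -0.4]
gripper_width: 23.9
time_s: 28.58
ee_pos: [648.9, 199.9, 27.0]
ee_rot: [130.6, 90.0, 25.3]
force: [0.3, -0.4, -0.1]
gripper_width: 47.8
time_s: 29.0
ee_pos: [625.8, 153.0, 151.7]
time_s: 29.42
ee_pos: [614.3, 126.2, 143.9]
sink ((647.1655883789062, 197.74349975585938), (51.17322540283203, 23.452022552490234), 74.99121856689453)
plate [631.9 203.3] [122.1  98.1] long axis 74.83
seat if heading 74.83: [648.7 198.7]
seat if heading 254.83: [615.  207.9]
dark centroid (floor) [649.7 218.6]
t 29.62 pos [614.1 126.1 143.5] head -105.17 offset [-56.5   5.7 -78.1] rot [-0.17  0.    0.03] q6 [11. 26. 88.  0. 66. 26.] w 54.9
```

View pics/nb4.png

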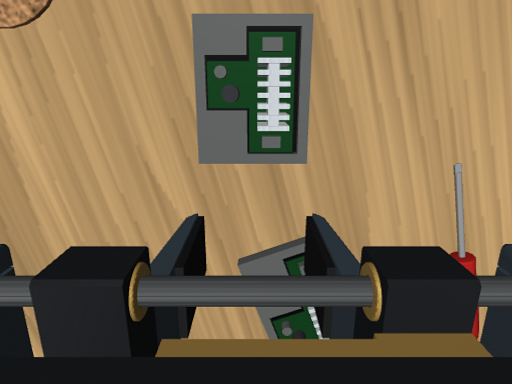

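View pics/top5.png

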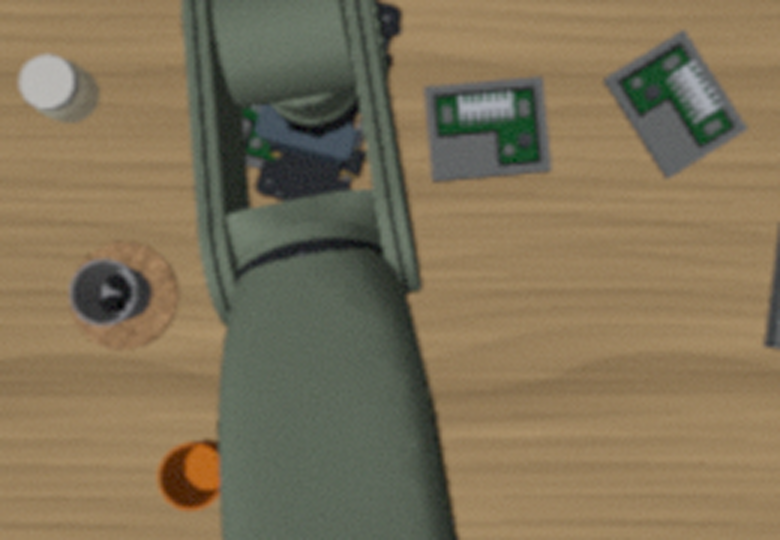

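All three modules look home: B's sink is (647.2,197.7) against seat (648.8,198.8). Tipping the cup needs a tilted tool, so I fit the arm geometry from the logged poses before planning the grasp.

```bash
cat > fk.py <<'E'
import numpy as np
from scipy.spatial.transform import Rotation as R
def Rx(a): return R.from_euler('x',a,degrees=True).as_matrix()
def Ry(a): return R.from_euler('y',a,degrees=True).as_matrix()
def Rz(a): return R.from_euler('z',a,degrees=True).as_matrix()
# tool x axis at q=0: up.
E
python3 - <<'E'
import numpy as np
from scipy.optimize import least_squares
D=[(192.0,541.5,213.2,18.35,89.70),(281.3,353.6,236.7,6,102),(370.2,166.5,259.8,1,105),(451.6,-1.6,279.9,5,98),(377.8,131.5,144.4,6,117),(441,184.9,83.7,17,113),(441.4,184.6,24.8,22,117),(445.3,186.1,150.4,13,107),(547.5,27.5,141.1,19,99),(633.5,-89.7,144.8,27,86),(647.8,-7.3,63.2,32,91),(645.6,-6,29.1,33,93),(498.6,53.7,144,15,105),(440.9,-2.9,85.7,14,117),(438.6,-3.9,23.2,19,122),(589.9,-246,148.3,27,86),(665.5,-217.8,65.1,36,83),(664.3,-216.3,27.1,38,85),(523.9,-185.7,143.6,20,98),(447.3,-180.9,85.7,17,112),(444.5,-180.4,23.1,22,117),(614.1,126.1,143.5,26,88)]
D=np.array(D); r=np.hypot(D[:,0],D[:,1]); z=D[:,2]; a=np.radians(D[:,3]); b=np.radians(D[:,3]+D[:,4])
def f(p):
    a1,L1,L2,e,H=p
    return np.r_[a1+L1*np.sin(a)+L2*np.sin(b)+e*np.cos(b)-r, H+L1*np.cos(a)+L2*np.cos(b)-e*np.sin(b)-z]
s=least_squares(f,[0,400,400,0,100],loss='soft_l1'); print(s.x.round(1),np.abs(s.fun).mean(), np.abs(s.fun).max())
E
```

```text
[   2.9  582.1  412.8   17.7 -194.5] 1.62570566390488 7.627657802993035
```

```bash
python3 -m handwheel '{"gripper":[0,0,0,0,0],"offset":[[-20,-30,0],[-37,-66,-14],[-37,-103,-31],[-37,-140,-48],[-37,-178,-65]],"rot":[[7,0,0],[14,0,0],[21,0,0],[28,0,0],[35,0,0]]}' |head -2
python3 - <<'E'
from h import *
go([399,307,180],-142.4)
E
```

```text
time_s: 30.03
ee_pos: [460.5, 234.0, 181.2]
t 30.03 pos [460.5 234.  181.2] head -140.13 offset [  1.2 -95.4   0.4] rot [ 2.27 -0.05  0.01] q6 [ 26.  14. 100.   0.  65.  76.] w 85.3
```

```bash
python3 -m handwheel '{"gripper":[0,0,0,0,0],"offset":[[0,-32,0],[0,-64,0],[0,-95,0],[0,-95,0],[0,-95,0]],"rot":[[2.3,0,0],[2.3,0,0],[2.3,0,0],[2.3,0,0],[2.3,0,0]]}' |head -2
python3 -m handwheel '{"gripper":[0,0,0,0],"offset":[[0,0,0],[0,0,0],[0,0,0],[0,0,0]],"rot":[[0,0,0],[0,0,0],[0,0,0],[0,0,0]]}' |head -2
python3 - <<'E'
from h import *
s=state();print(s['qpos'].round(2),s['ee_pos'].round(1))
im=grab_frame('wrist');save(im,'cup1'); cv2.imwrite('pics/cup1raw.png',im[:,:,::-1])
E
```

```text
time_s: 30.45
ee_pos: [399.6, 306.6, 180.9]
time_s: 30.78
ee_pos: [401.1, 304.7, 180.8]
[ 35.91  13.35 101.73  -0.    64.92  88.08] [401.1 304.7 180.8]
```

View pics/cup1.png

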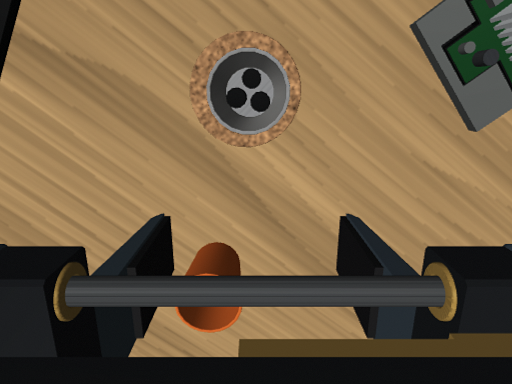

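The steel cup's mouth is at (248,90), centred on the mat (245,88), with three black feet visible on top. The orange decoy at (212,285) stands between the base and the cup. I measure the cup and mat.

```bash
cat >> h.py <<'E'
def cupmat(name,cupz=86,box=(150,0,350,190)):
    st=state(); im=grab_frame(name); c=cam(name,st); h=cv2.cvtColor(im,cv2.COLOR_RGB2HSV)
    x0,y0,x1,y1=box
    def big(m,z):
        mm=np.zeros_like(m); mm[y0:y1,x0:x1]=m[y0:y1,x0:x1]
        mm=cv2.morphologyEx(mm,cv2.MORPH_OPEN,np.ones((3,3)))
        cs,_=cv2.findContours(mm,cv2.RETR_EXTERNAL,cv2.CHAIN_APPROX_NONE); k=max(cs,key=cv2.contourArea).reshape(-1,2)
        P=ray(c,k,z)[:,:2].astype(np.float32); (a,b),r=cv2.minEnclosingCircle(P); e=cv2.fitEllipse(P); return np.round([a,b,2*r],1),np.round(e[0],1),np.round(e[1],1)
    grey=cv2.inRange(h,(0,0,30),(179,60,255)); print('cup',big(grey,cupz))
    cork=cv2.inRange(h,(5,90,30),(14,255,220))|grey; print('mat',big(cork,6))
    cv2.imwrite('pics/corkm.png',cork)
E
python3 - <<'E'
from h import *
im=cv2.imread('pics/cup1raw.png')[:,:,::-1].copy(); h=cv2.cvtColor(im,cv2.COLOR_RGB2HSV)
for p in [(200,90),(295,100),(180,90),(320,110),(212,80),(225,90)]: print(p,im[p[1],p[0]],h[p[1],p[0]])
cupmat('wrist')
E
```

```text
(200, 90) [162 119  82] [ 14 126 162]
(295, 100) [154 114  77] [ 14 127 154]
(180, 90) [165 132  90] [ 17 116 165]
(320, 110) [165 134  89] [ 18 117 165]
(212, 80) [41 41 40] [30  6 41]
(225, 90) [35 34 34] [ 0  7 35]
cup (array([460. , 357.9,  63.6]), array([460. , 357.9]), array([62.4, 62.6]))
mat (array([458.1, 361.9, 108.8]), array([457.9, 362. ]), array([96.7, 98.3]))
```

View pics/corkm.png

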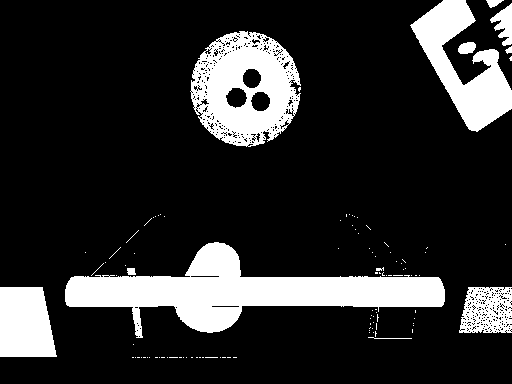

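Cup (460,358), mat (458,362). Now I tilt the tool outward in place, clear of everything, to learn the wrist reach.

```bash
python3 -m handwheel '{"gripper":[0,0,0,0,0],"offset":[[0,0,0],[0,0,0],[0,0,0],[0,0,0],[0,0,0]],"rot":[[0,7,0],[0,14,0],[0,21,0],[0,28,0],[0,35,0]]}';python3 -m handwheel '{"gripper":[0,0,0,0,0],"offset":[[0,0,0],[0,0,0],[0,0,0],[0,0,0],[0,0,0]],"rot":[[0,5,0],[0,10,0],[0,10,0],[0,10,0],[0,10,0]]}'
python3 - <<'E'
from h import *
s=state();print(s['qpos'].round(2).tolist(),s['ee_pos'].round(2).tolist());print(rpy(s['ee_rot']).round(3))
E
```

```text
time_s: 31.3
ee_pos: [400.8, 304.9, 182.2]
ee_rot: [179.9, 54.7, 37.8]
force: [0.1, 1.4, -0.8]
gripper_width: 91.3
time_s: 31.72
ee_pos: [398.4, 312.0, 184.8]
ee_rot: [-178.7, 46.0, 39.7]
force: [-0.2, 0.1, 0.5]
gripper_width: 91.2
[34.24, -1.15, 134.72, 55.75, 4.59, 31.67] [398.44, 311.96, 184.76]
[[ 0.534  0.626 -0.568]
 [ 0.444 -0.779 -0.443]
 [-0.72  -0.015 -0.694]]
```

```bash
cat > fk.py <<'E'
import numpy as np
from scipy.spatial.transform import Rotation as R
from scipy.optimize import least_squares
def rot(ax,a): return R.from_euler(ax,a,degrees=True).as_matrix()
P0=[2.9,582.1,412.8,17.7,-194.5,200.]
C=np.array([[0,0,1.],[1,0,0],[0,1,0]]).T  # placeholder
def fk(q,p):
    a1,L1,L2,e,H,Lt=p   # H = shoulder - Lt
    A=rot('z',q[0]); o=A@np.array([a1,0,H+Lt])
    A=A@rot('y',q[1]); o=o+A@np.array([0,0,L1])
    A=A@rot('y',q[2]); o=o+A@np.array([e,0,L2])
    A=A@rot('z',q[3])@rot('y',q[4]); o=o+A@np.array([0,0,Lt])
    A=A@rot('z',q[5])
    # tool x = A z ; tool y,z: at q6=.. determined by heading rule
    T=np.c_[A[:,2],A@np.array([1,0,0]),A@np.array([0,1,0])]
    return o,T
E
python3 - <<'E'
from fk import *
from h import rpy
q=[34.24,-1.15,134.72,55.75,4.59,31.67]; Tm=np.array([[0.534,0.626,-0.568],[0.444,-0.779,-0.443],[-0.72,-0.015,-0.694]])
o,T=fk(q,P0); print(o,'\n',T.round(3)); print((T.T@Tm).round(2))
from scipy.optimize import minimize_scalar
f=lambda L:np.linalg.norm(fk(q,P0[:5]+[L])[0]-[398.44,311.96,184.76]); s=minimize_scalar(f); print(s.x,s.fun)
E
```

```text
[336.73808131 245.19387984 146.20781389] 
 [[ 0.534 -0.626  0.568]
 [ 0.444  0.779  0.443]
 [-0.72   0.015  0.694]]
[[ 1. -0. -0.]
 [ 0. -1. -0.]
 [-0.  0. -1.]]
330.8815349407014 12.113330909229163
```

```bash
cat >> fk.py <<'E'
def fk2(q,p):
    o,T=fk(q,p); T=T.copy(); T[:,1:]*=-1; return o,T
E
python3 - <<'E'
from fk import *
D=[(192.0,541.5,213.2,18.35,89.70),(281.3,353.6,236.7,6,102),(370.2,166.5,259.8,1,105),(451.6,-1.6,279.9,5,98),(377.8,131.5,144.4,6,117),(441.4,184.6,24.8,22,117),(547.5,27.5,141.1,19,99),(633.5,-89.7,144.8,27,86),(645.6,-6,29.1,33,93),(498.6,53.7,144,15,105),(438.6,-3.9,23.2,19,122),(589.9,-246,148.3,27,86),(664.3,-216.3,27.1,38,85),(523.9,-185.7,143.6,20,98),(444.5,-180.4,23.1,22,117),(614.1,126.1,143.5,26,88)]
X=[([69.328,18.312,89.639,0,72.044,-1.146],[192.192,541.946,213.976]),([35.91,13.35,101.73,0,64.92,88.08],[401.1,304.7,180.8]),([34.24,-1.15,134.72,55.75,4.59,31.67],[398.44,311.96,184.76])]
def f(p):
    r=[]
    for x,y,z,a,b in D:
        o,_=fk([0,a,b,0,180-a-b,0],p); r+=[(o[0]-np.hypot(x,y))/6,(o[2]-z)/6]
    for q,P in X: r+=list(fk(q,p)[0]-P)
    return np.array(r)
for e0 in (1,):
    s=least_squares(f,P0[:5]+[300.],loss='soft_l1'); print(s.x.round(1)); print([ (fk(q,s.x)[0]-P).round(1) for q,P in X], np.abs(s.fun[:32]*6).mean())
E
```

```text
[   0.6  596.3  418.1   30.9 -194.   331.6]
[array([11.2, -2.9, -0.1]), array([ 7. , -9.2,  0.2]), array([  2.1, -12.8,  -0.1])] 2.551682001940003
```

```bash
python3 - <<'E'
s=open('fk.py').read()
s=s.replace("a1,L1,L2,e,H,Lt=p ","a1,L1,L2,e,H,Lt,d=p ").replace("np.array([a1,0,H+Lt])","np.array([a1,d,H+Lt])").replace("P0=[2.9,582.1,412.8,17.7,-194.5,200.]","P0=[2.9,582.1,412.8,17.7,-194.5,330.,11.5]")
open('fk.py','w').write(s)
E
python3 - <<'E'
from fk import *
D=[(192.0,541.5,213.2,18.35,89.70),(281.3,353.6,236.7,6,102),(370.2,166.5,259.8,1,105),(451.6,-1.6,279.9,5,98),(377.8,131.5,144.4,6,117),(441.4,184.6,24.8,22,117),(547.5,27.5,141.1,19,99),(633.5,-89.7,144.8,27,86),(645.6,-6,29.1,33,93),(498.6,53.7,144,15,105),(438.6,-3.9,23.2,19,122),(589.9,-246,148.3,27,86),(664.3,-216.3,27.1,38,85),(523.9,-185.7,143.6,20,98),(444.5,-180.4,23.1,22,117),(614.1,126.1,143.5,26,88)]
X=[([69.328,18.312,89.639,0,72.044,-1.146],[192.192,541.946,213.976]),([35.91,13.35,101.73,0,64.92,88.08],[401.1,304.7,180.8]),([34.24,-1.15,134.72,55.75,4.59,31.67],[398.44,311.96,184.76])]
def f(p):
    r=[]
    for x,y,z,a,b in D:
        o,_=fk([0,a,b,0,180-a-b,0],p); r+=[(np.hypot(*o[:2])-np.hypot(x,y))/6,(o[2]-z)/6]
    for q,P in X: r+=list(fk(q,p)[0]-P)
    return np.array(r)
s=least_squares(f,P0,loss='soft_l1'); print(s.x.round(1).tolist()); print([ (fk(q,s.x)[0]-P).round(1) for q,P in X], np.abs(s.fun[:32]*6).mean())
open('fk.py','a').write(f"\nP={s.x.round(2).tolist()}\n")
E
```

```text
[2.5, 589.0, 414.6, 24.2, -194.6, 333.6, 11.6]
[array([-0.2, -0.3, -0.1]), array([0.1, 0.1, 0.1]), array([ 0.1, -0. , -0.1])] 1.9985655126422919
```

```bash
cat >> fk.py <<'E'
LIM=np.array([[-177.97,177.97],[-48.28,115.42],[12.27,149.76],[-77.06,257.06],[2.81,150.46],[-146.56,146.56]])
def ori(psi,al,roll=0):  # tool x heading psi, dipping al below level; roll 0 = camera up (tool -z up), roll about tool x
    a,p=np.radians([al,psi]); x=np.array([np.cos(a)*np.cos(p),np.cos(a)*np.sin(p),-np.sin(a)])
    up=np.array([np.sin(a)*np.cos(p),np.sin(a)*np.sin(p),np.cos(a)]); z=-up; y=np.cross(z,x)
    return np.c_[x,y,z]@rot('x',roll)
def ik(o,T):
    sols=[]; w=np.array(o)-P[5]*T[:,0]
    a1,L1,L2,e,H,Lt,d=P; rr=np.hypot(*w[:2])
    if rr<abs(d): return sols
    rad=np.sqrt(rr**2-d**2); q1=np.degrees(np.arctan2(w[1],w[0])-np.arctan2(d,rad))
    X=rad-a1; Z=w[2]-(H+Lt); Lf=np.hypot(L2,e); g=np.arctan2(e,L2)
    c=(X*X+Z*Z-L1**2-Lf**2)/(2*L1*Lf)
    if abs(c)>1: return sols
    b=np.arccos(c); q3=np.degrees(b-g); q2=np.degrees(np.arctan2(X,Z)-np.arctan2(Lf*np.sin(b),L1+Lf*np.cos(b)))
    A=rot('z',q1)@rot('y',q2+q3); T2=T.copy(); T2[:,1:]*=-1
    M=A.T@np.c_[T2[:,1],T2[:,2],T2[:,0]]  # = Rz(q4)Ry(q5)Rz(q6)
    q5=np.degrees(np.arccos(np.clip(M[2,2],-1,1))); q4=np.degrees(np.arctan2(M[1,2],M[0,2])); q6=np.degrees(np.arctan2(M[2,1],-M[2,0]))
    for k4 in (-360,0,360):
        q=np.array([q1,q2,q3,q4+k4,q5,q6])
        if (q>LIM[:,0]).all() and (q<LIM[:,1]).all(): sols.append(q)
    return sols
E
python3 - <<'E'
from fk import *
q=[34.24,-1.15,134.72,55.75,4.59,31.67]; o,T=fk2(q,P); print(ik(o,T))
G=np.array([460,358,54.])
for roll in (0,180):
  for al in (15,25,35,45,55):
    for psi in range(-75,160,15):
        T=ori(psi,al,roll); ok=[]
        for back in (0,100):
            s=ik(G+(19-back)*T[:,0],T); ok.append(s[0].round(0) if s else None)
        if ok[0] is not None and ok[1] is not None and ok[0][4]>8: print(roll,al,psi,ok[0].astype(int).tolist(),ok[1].astype(int).tolist())
E
```

```text
[array([ 34.24,  -1.15, 134.72,  55.75,   4.59,  31.67])]
0 15 -75 [59, 57, 81, -46, 105, -120] [64, 60, 68, -45, 115, -125]
0 15 -60 [63, 54, 92, -55, 95, -119] [69, 55, 82, -51, 103, -123]
0 15 -45 [66, 50, 103, -65, 86, -115] [74, 50, 96, -58, 93, -119]
0 15 75 [8, 46, 136, 113, 76, -92] [-6, 42, 140, 99, 75, -93]
0 15 90 [5, 46, 126, 93, 74, -81] [-7, 43, 126, 80, 77, -78]
0 15 105 [6, 47, 114, 76, 79, -72] [-4, 46, 111, 67, 84, -68]
0 15 120 [8, 50, 103, 64, 86, -65] [0, 50, 97, 57, 93, -61]
0 15 135 [11, 53, 92, 54, 95, -62] [5, 54, 83, 49, 104, -58]
0 15 150 [15, 57, 82, 45, 105, -61] [10, 60, 68, 43, 115, -56]
0 25 -75 [58, 52, 83, -42, 97, -121] [62, 54, 71, -40, 108, -126]
0 25 -60 [61, 49, 93, -51, 88, -122] [67, 49, 84, -47, 97, -126]
0 25 -45 [64, 45, 103, -61, 78, -120] [72, 44, 97, -54, 86, -125]
0 25 -30 [66, 42, 114, -74, 70, -116] [75, 39, 111, -65, 76, -121]
0 25 15 [55, 38, 142, 220, 66, -90] [67, 31, 150, 232, 65, -89]
0 25 75 [10, 38, 135, 112, 62, -83] [-3, 32, 138, 97, 63, -78]
0 25 90 [8, 40, 125, 90, 64, -73] [-4, 34, 125, 77, 68, -67]
0 25 105 [8, 42, 114, 
[... 5551 characters left out ...]
]
180 45 135 [17, 40, 96, 41, 74, 130] [12, 37, 88, 36, 85, 133]
180 45 150 [20, 43, 89, 33, 83, 125] [16, 42, 78, 30, 94, 128]
180 55 -75 [51, 39, 91, -29, 74, 50] [55, 37, 81, -26, 86, 47]
180 55 -60 [53, 36, 97, -35, 66, 43] [58, 33, 89, -31, 78, 40]
180 55 -45 [54, 33, 104, -42, 58, 37] [60, 28, 98, -37, 69, 33]
180 55 -30 [55, 30, 111, -50, 48, 32] [61, 24, 106, -42, 59, 26]
180 55 -15 [53, 27, 117, -60, 38, 28] [60, 19, 114, -48, 48, 19]
180 55 0 [51, 25, 122, -73, 28, 26] [57, 15, 121, -55, 36, 10]
180 55 120 [19, 33, 104, 42, 58, 142] [14, 28, 98, 36, 69, 146]
180 55 135 [20, 36, 98, 35, 67, 136] [16, 32, 90, 31, 78, 139]
180 55 150 [22, 39, 92, 28, 75, 129] [19, 37, 82, 26, 87, 132]
```

```bash
cat > plan.py <<'E'
from fk import *
G=np.array([460,358,54.])
def near(sols,q): 
    return min(sols,key=lambda s:np.abs(s-q).max()) if sols else None
E
python3 - <<'E'
from plan import *
AL=30
for psig in (75,90,105):
  Tg=ori(psig,AL); qg=ik(G+19*Tg[:,0],Tg)[0]; at=Tg.T@np.array([0,0,1.])
  print('grasp',psig,qg.round(0))
  for psi in range(-180,180,15):
    for sgn in (1,-1):
     for be in (30,15,0):
      for R_ in (150,180):
        q=None; ok=True; path=[]
        for t in np.linspace(0,1,19):
            T=ori(psi,AL+(be-AL)*t,sgn*R_*t); a=T@at; tilt=np.degrees(np.arccos(a[2]))
            M=np.array([460,-384,110.])
            g=M-40*a; s=ik(g+19*T[:,0],T)
            s=[x for x in s if x[4]>6] 
            c=near(s,qg if q is None else q)
            if c is None or (q is not None and np.abs(c-q).max()>40): ok=False;break
            q=c; path.append(c)
        if ok: print(psig,'psi',psi,'sgn',sgn,'be',be,'R',R_,'tilt',round(tilt),path[0].round(0).astype(int),path[-1].round(0).astype(int))
E
```

```text
grasp 75 [ 12.  35. 133. 110.  55. -77.]
75 psi -180 sgn 1 be 30 R 150 tilt 114 [ -28   56   67  -26  112 -116] [-31  51  69 -29 113  31]
75 psi -180 sgn 1 be 30 R 180 tilt 120 [ -28   56   67  -26  112 -116] [-30  50  71 -28 113  62]
75 psi -180 sgn 1 be 15 R 150 tilt 127 [ -28   56   67  -26  112 -116] [-29  58  64 -35 125  29]
75 psi -180 sgn 1 be 15 R 180 tilt 135 [ -28   56   67  -26  112 -116] [-28  57  66 -34 125  61]
75 psi -180 sgn 1 be 0 R 150 tilt 139 [ -28   56   67  -26  112 -116] [-29  64  62 -43 136  26]
75 psi -180 sgn 1 be 0 R 180 tilt 150 [ -28   56   67  -26  112 -116] [-28  63  63 -42 136  57]
75 psi -165 sgn 1 be 30 R 150 tilt 114 [ -24   53   74  -34  104 -121] [-27  48  75 -37 105  25]
75 psi -165 sgn 1 be 30 R 180 tilt 120 [ -24   53   74  -34  104 -121] [-26  47  77 -36 105  56]
75 psi -165 sgn 1 be 15 R 150 tilt 127 [ -24   53   74  -34  104 -121] [-25  55  72 -44 116  25]
75 psi -165 sgn 1 be 15 R 180 tilt 135 [ -24   53   74  -34  104 -121] [-24  53  74 -43 116  56]
75 psi -165 sgn 1 be 0 R 150 tilt 139 [ -24   53   74  -34  104 -121] [-24  61  70 -52 126 
[... 28230 characters left out ...]
-98] [-38  67  53 -17 149  46]
105 psi 150 sgn 1 be 0 R 180 tilt 150 [-38  60  57  -8 123 -98] [-37  67  53 -15 149  77]
105 psi 165 sgn 1 be 30 R 150 tilt 114 [ -33   58   61  -18  119 -108] [-35  53  65 -20 120  40]
105 psi 165 sgn 1 be 30 R 180 tilt 120 [ -33   58   61  -18  119 -108] [-34  52  66 -19 119  71]
105 psi 165 sgn 1 be 15 R 150 tilt 127 [ -33   58   61  -18  119 -108] [-34  60  59 -25 133  37]
105 psi 165 sgn 1 be 15 R 180 tilt 135 [ -33   58   61  -18  119 -108] [-33  59  60 -24 133  69]
105 psi 165 sgn 1 be 0 R 150 tilt 139 [ -33   58   61  -18  119 -108] [-34  66  56 -33 144  33]
105 psi 165 sgn 1 be 0 R 180 tilt 150 [ -33   58   61  -18  119 -108] [-32  65  57 -31 144  64]
```

The model is good and flexible. Plan:
- Grasp the cup with the tool pointing +y, dipping 30°, camera up.
- Swing round by about −75°.
- Roll about the tool axis over the tray.

First I measure the tray and check the path to the approach pose.

```bash
cat >> plan.py <<'E'
from h import *
from scipy.spatial.transform import Slerp
def path(target,T,n=12,show=True):
    s=state(); p=s['ee_pos']; R0=rpy(s['ee_rot'])
    sl=Slerp([0,1],R.from_matrix([R0,T])); q=s['qpos'].copy(); ok=True; m5=999; dq=0; q0=q.copy()
    for t in np.linspace(0,1,n+1)[1:]:
        c=near(ik(p+(np.array(target)-p)*t,sl(t).as_matrix()),q)
        if c is None: ok=False; print('no ik at',round(t,2)); break
        dq=max(dq,np.abs(c-q).max()); m5=min(m5,c[4]); q=c
    d=R0.T@(np.array(target)-p); rv=R.from_matrix(R0.T@T).as_rotvec(degrees=True)
    print('t',round(s['time_s'],2),'pos',p.round(1),'q',s['qpos'].round(0),'ok',ok,'maxdq/step',round(dq,1),'min j5',round(m5,1),'->',q.round(0))
    print(' offset',d.round(1),'|',round(np.linalg.norm(d)),' rot',rv.round(2),'|',round(np.linalg.norm(rv)))
E
python3 - <<'E'
from plan import *
im=cv2.imread('pics/top0.png')[:,:,::-1].copy(); h=cv2.cvtColor(im,cv2.COLOR_RGB2HSV)
m=cv2.inRange(h,(0,0,20),(179,60,200)); mm=np.zeros_like(m); mm[185:255,330:410]=m[185:255,330:410]
p=np.argwhere(mm>0)[:,::-1]; print(cv2.minAreaRect(ray(cam('top'),p,45)[:,:2].astype(np.float32)))
T=ori(90,30); path([460,270,160],T); path([460,288,94],T)
E
```

```text
((460.00970458984375, -372.8392028808594), (168.9803466796875, 129.28196716308594), 81.30050659179688)
t 31.72 pos [398.4 312.  184.8] q [ 34.  -1. 135.  56.   5.  32.] ok True maxdq/step 37.1 min j5 11.0 -> [ -4.  24. 121.  69.  68. -51.]
 offset [32.1 71.6  0.8] | 79  rot [-32.28  14.55 -39.95] | 53
t 31.72 pos [398.4 312.  184.8] q [ 34.  -1. 135.  56.   5.  32.] ok True maxdq/step 43.3 min j5 10.8 -> [ -2.  31. 124.  75.  64. -61.]
 offset [87.6 58.6 38.7] | 112  rot [-32.28  14.55 -39.95] | 53
```

```bash
python3 -m handwheel '{"gripper":[0,0,0,0,0],"offset":[[4,9,0],[8,18,0],[12,27,0],[16,36,0],[20,45,0]],"rot":[[-4,1.8,-5],[-8,3.6,-10],[-12,5.4,-15],[-16,7.2,-20],[-20,9,-25]]}' |head -3
python3 - <<'E'
from plan import *
path([460,270,160],ori(90,30))
E
```

```text
time_s: 32.13
ee_pos: [432.2, 289.5, 169.9]
ee_rot: [-176.1, 43.5, 57.2]
t 32.13 pos [432.2 289.5 169.9] q [ 14.   5. 133.  83.  30. -21.] ok True maxdq/step 4.3 min j5 34.1 -> [ -4.  24. 121.  69.  68. -51.]
 offset [ 5.8 34.3  5.7] | 35  rot [-23.47  12.29 -26.8 ] | 38
```

```bash
python3 -m handwheel '{"gripper":[0,0,0,0,0],"offset":[[1,6,1],[2,12,2],[3,18,3],[4,26,4],[5.5,32,5]],"rot":[[-4.3,2.2,-4.9],[-8.6,4.4,-9.8],[-12.9,6.6,-14.7],[-17.2,8.8,-19.6],[-21.7,11.3,-24.8]]}' |head -3
python3 - <<'E'
from plan import *
path([460,270,160],ori(90,30))
E
```

```text
time_s: 32.55
ee_pos: [459.2, 268.9, 159.4]
ee_rot: [-179.2, 31.1, 87.5]
t 32.55 pos [459.2 268.9 159.4] q [ -4.  22. 122.  70.  66. -50.] ok True maxdq/step 0.2 min j5 65.9 -> [ -4.  24. 121.  69.  68. -51.]
 offset [ 0.7  0.8 -1.1] | 2  rot [-2.1  1.1 -2.2] | 3
```

```bash
python3 -m handwheel '{"gripper":[0,0,0,0,0],"offset":[[0.7,0.8,-1],[0.7,0.8,-1],[0.7,0.8,-1],[0.7,0.8,-1],[0.7,0.8,-1]],"rot":[[-2.1,1.1,-2.2],[-2.1,1.1,-2.2],[-2.1,1.1,-2.2],[-2.1,1.1,-2.2],[-2.1,1.1,-2.2]]}' |head -3
python3 - <<'E'
from plan import *
save(grab_frame('wrist'),'cup2'); save(grab_frame('top'),'top6',(85,120,345,300),3)
path([460,288,94],ori(90,30))
E
```

```text
time_s: 32.97
ee_pos: [458.1, 272.1, 160.3]
ee_rot: [-179.9, 30.1, 89.9]
t 33.07 pos [458.2 272.2 160.5] q [ -4.  24. 121.  69.  68. -51.] ok True maxdq/step 0.9 min j5 63.8 -> [ -2.  31. 124.  75.  64. -61.]
 offset [47.1  1.8 49.6] | 68  rot [-0.12  0.12 -0.08] | 0
```

View pics/cup2.png

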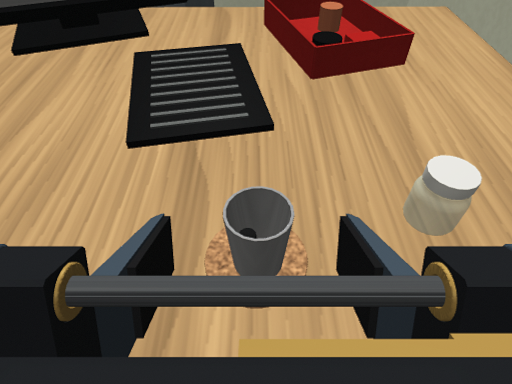

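View pics/top6.png

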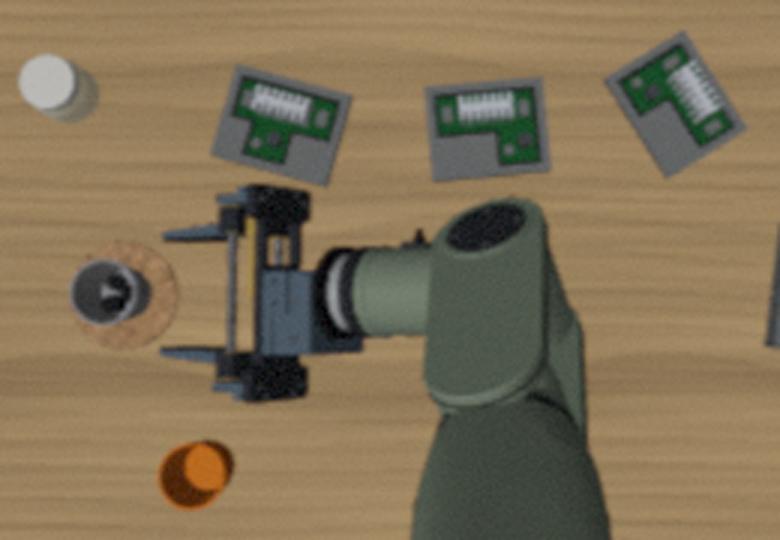

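All three modules are still home in the top view. The steel cup stands centred between the open fingers in the wrist view (258,213). I check the prediction and then approach.

```bash
python3 - <<'E'
from plan import *
st=state(); print(proj(cam('wrist',st),[[460,358,86],[428,358,86],[492,358,86]]).round(0))
T=ori(90,30); print('approach then grasp TCP',(G+19*T[:,0]))
E
python3 -m handwheel '{"gripper":[0,0,0,0,0],"offset":[[15,0.6,16],[30,1.2,33],[47,1.8,49.5],[47,1.8,49.5],[47,1.8,49.5]],"rot":[[0,0,0],[0,0,0],[0,0,0],[0,0,0],[0,0,0]]}' |head -3; python3 -m handwheel '{"gripper":[0,0,0],"offset":[[0,0,0],[0,0,0],[0,0,0]],"rot":[[0,0,0],[0,0,0],[0,0,0]]}' |head -3;python3 - <<'E'
from plan import *
T=ori(90,30); path(G+19*T[:,0],T)
im=grab_frame('wrist');save(im,'cup3')
print(proj(cam('wrist',state()),[[460,358,86],[428,358,86],[492,358,86]]).round(0))
E
```

```text
[[258. 212.]
 [222. 212.]
 [294. 212.]]
approach then grasp TCP [460.         374.45448267  44.5       ]
time_s: 33.48
ee_pos: [460.0, 288.0, 93.6]
ee_rot: [-179.7, 30.1, 90.0]
time_s: 33.73
ee_pos: [461.4, 287.4, 94.7]
ee_rot: [179.9, 30.1, 89.8]
t 33.73 pos [461.4 287.4  94.7] q [ -2.  31. 124.  74.  64. -61.] ok True maxdq/step 1.3 min j5 58.8 -> [  9.  37. 124.  88.  59. -68.]
 offset [100.5  -1.7  -0.2] | 101  rot [-0.04  0.1  -0.17] | 0
[[254. 169.]
 [209. 169.]
 [299. 169.]]
```

View pics/cup3.png

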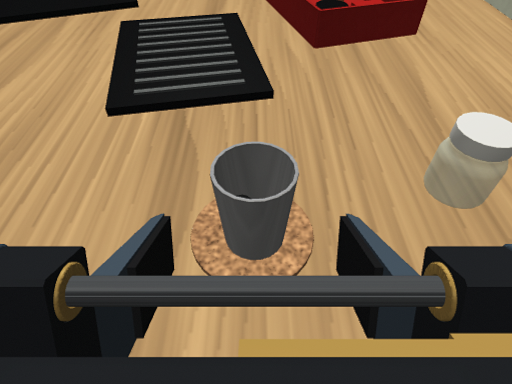

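```bash
python3 -m handwheel '{"gripper":[0,0,0,0,0],"offset":[[20,-1.2,0],[45,-1.2,0],[70,-1.2,0],[90,-1.2,0],[100,-1.2,0]],"rot":[[0,0,0],[0,0,0],[0,0,0],[0,0,0],[0,0,0]]}' 35; python3 -m handwheel '{"gripper":[0,0,0.4,0.4,0.4],"offset":[[0,0,0],[0,0,0],[0,0,0],[0,0,0],[0,0,0]],"rot":[[0,0,0],[0,0,0],[0,0,0],[0,0,0],[0,0,0]]}' 35 ;python3 - <<'E'
from plan import *
T=ori(90,30); path(G+19*T[:,0],T)
E
```

```text
time_s: 34.2
ee_pos: [459.5, 375.4, 42.9]
ee_rot: [-179.9, 30.1, 90.0]
force: [-0.0, 0.2, -0.2]
gripper_width: 90.9
time_s: 34.62
ee_pos: [460.5, 373.3, 43.9]
ee_rot: [-180.0, 30.1, 89.8]
force: [0.8, 0.1, 1.2]
gripper_width: 74.2
t 34.62 pos [460.5 373.3  43.9] q [  9.  37. 124.  88.  59. -68.] ok True maxdq/step 0.2 min j5 58.7 -> [  9.  37. 124.  88.  59. -68.]
 offset [ 0.7 -0.5 -1.1] | 1  rot [-0.15  0.1  -0.18] | 0
```

Positioned. Closing with 35 N.

```bash
for i in 1 2; do python3 -m handwheel '{"gripper":[1,1,1,1,1],"offset":[[0,0,0],[0,0,0],[0,0,0],[0,0,0],[0,0,0]],"rot":[[0,0,0],[0,0,0],[0,0,0],[0,0,0],[0,0,0]]}' 35; done
python3 - <<'E'
from plan import *
path([460.3,373.5,184],ori(90,30))
save(grab_frame('wrist'),'cup4')
E
```

```text
time_s: 35.03
ee_pos: [460.2, 374.0, 43.7]
ee_rot: [-179.9, 30.1, 89.9]
force: [-0.0, -1.5, 2.5]
gripper_width: 60.0
time_s: 35.45
ee_pos: [460.2, 374.1, 43.6]
ee_rot: [-179.9, 30.1, 89.9]
force: [0.9, -1.3, 3.3]
gripper_width: 59.8
t 35.45 pos [460.2 374.1  43.6] q [  9.  37. 124.  88.  59. -68.] ok True maxdq/step 2.0 min j5 58.8 -> [  9.  22. 118.  76.  62. -44.]
 offset [ -70.9   -0.  -121.1] | 140  rot [-0.15  0.07 -0.11] | 0
```

View pics/cup4.png

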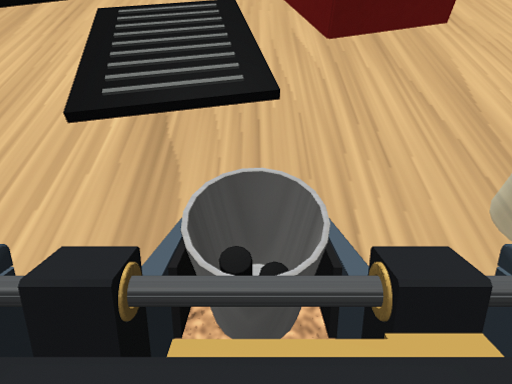

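The cup is held at 59.8 mm opening, with feet visible inside at (235,262). Lifting.

```bash
python3 -m handwheel '{"gripper":[1,1,1,1,1],"offset":[[-5,0,-9],[-20,0,-34],[-36,0,-62],[-54,0,-92],[-71,0,-121]],"rot":[[0,0,0],[0,0,0],[0,0,0],[0,0,0],[0,0,0]]}' 35
python3 - <<'E'
from plan import *
T=ori(15,30); Gp=np.array([460,-370,180.]); path(Gp+19*T[:,0],T)
# arc waypoints: rotate about z by -25 each, from current
s=state(); p=s['ee_pos']
for k in (25,50):
    q=rot('z',-k)@p; T=ori(90-k,30); print(k); path(q,T)
save(grab_frame('wrist'),'cup5')
E
```

```text
time_s: 35.92
ee_pos: [459.1, 372.8, 183.3]
ee_rot: [-179.7, 30.3, 90.0]
force: [0.8, -0.5, -1.8]
gripper_width: 59.8
t 35.92 pos [459.1 372.8 183.3] q [  9.  22. 119.  76.  62. -44.] ok True maxdq/step 8.6 min j5 61.7 -> [-67.  24. 117.  76.  62. -46.]
 offset [-631.2   18.5  383.6] | 739  rot [37.44  0.41 64.84] | 75
25
t 35.92 pos [459.1 372.8 183.3] q [  9.  22. 119.  76.  62. -44.] ok True maxdq/step 2.3 min j5 61.7 -> [-16.  22. 119.  76.  62. -45.]
 offset [-197.7  115.   115. ] | 256  rot [12.3   0.35 21.62] | 25
50
t 35.92 pos [459.1 372.8 183.3] q [  9.  22. 119.  76.  62. -44.] ok True maxdq/step 4.9 min j5 61.8 -> [-41.  22. 119.  76.  62. -45.]
 offset [-418.6  122.7  244.1] | 500  rot [24.87  0.38 43.23] | 50
```

View pics/cup5.png

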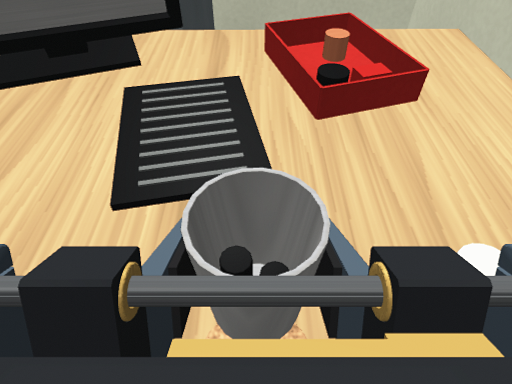

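Run:
```python
from plan import *
p=np.array([460.2,373.5,184]); T=ori(90,30)
for k in (3.75,7.5,11.25,15,18.75):
    q=rot('z',-k)@p; print(k,(T.T@(q-p)).round(1),R.from_matrix(T.T@ori(90-k,30)).as_rotvec(degrees=True).round(2))
```

```text
3.75 [-26.8  23.4  15.4] [1.87 0.   3.25]
7.5 [-54.8  44.8  31.6] [ 3.75 -0.    6.5 ]
11.25 [-84.   64.   48.5] [5.62 0.   9.74]
15 [-114.2   81.    65.9] [ 7.5  -0.   12.99]
18.75 [-145.3   95.6   83.9] [ 9.38  0.   16.24]
```

```bash
for i in 1 2 3 4; do python3 -m handwheel '{"gripper":[1,1,1,1,1],"offset":[[-26.8,23.4,15.4],[-54.8,44.8,31.6],[-84,64,48.5],[-114.2,81,65.9],[-145.3,95.6,83.9]],"rot":[[1.87,0,3.25],[3.75,0,6.5],[5.62,0,9.74],[7.5,0,13],[9.38,0,16.24]]}' 35|sed -n '2p;5p'; done;  python3 - <<'E'
from plan import *
T=ori(15,30); Gp=np.array([460,-372,150.]); path(Gp+19*T[:,0],T)
save(grab_frame('wrist'),'cup6'); im=grab_frame('top'); save(im,'top7',(85,120,420,300),2.3)
E
```

```text
ee_pos: [555.4, 203.6, 182.1]
gripper_width: 59.7
ee_pos: [590.9, 13.7, 182.3]
gripper_width: 59.9
ee_pos: [563.5, -177.3, 182.7]
gripper_width: 59.5
ee_pos: [476.1, -349.3, 183.1]
gripper_width: 59.7
t 37.63 pos [ 476.1 -349.3  183.1] q [-67.  22. 119.  76.  62. -44.] ok True maxdq/step 0.5 min j5 61.5 -> [-67.  27. 119.  78.  61. -51.]
 offset [17.3 17.8 39.2] | 46  rot [-0.16  0.29 -0.29] | 0
```

View pics/top7.png

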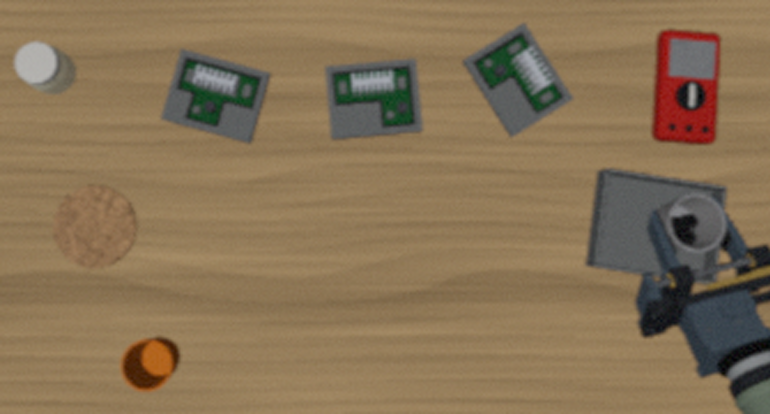

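View pics/cup6.png

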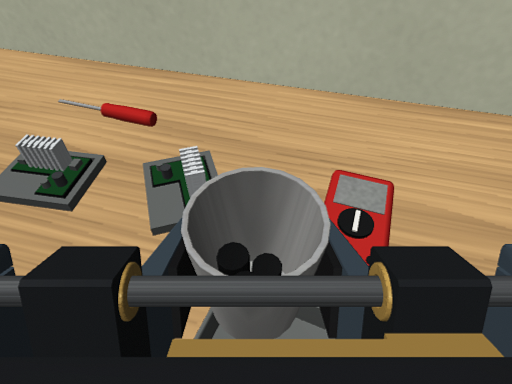

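The cup is over the tray and upright, and the modules still sit home. Now to the pour start, then rolling in steps.

```bash
cat >> plan.py <<'E'
TG=ori(89.9,30.1); AT=TG.T@np.array([0,0,1.])
def pourpose(phi,be,M=(470,-345,128)):
    T=ori(15,be,phi); a=T@AT; g=np.array(M)-40*a; return g+19*T[:,0],T,np.degrees(np.arccos(a[2])),g
E
python3 - <<'E'
from plan import *
for phi,be in [(0,30),(35,28),(70,24),(100,20),(130,15),(155,10),(170,6)]:
    o,T,t,g=pourpose(phi,be); print(phi,round(t),o.round(0),g.round(0))
o,T,t,g=pourpose(0,30,(470,-345,185)); path(o,T)
E
```

```text
0 0 [ 486. -341.   79.] [ 470. -345.   88.]
35 31 [ 485. -320.   85.] [ 469. -325.   94.]
70 62 [ 491. -306.  101.] [ 475. -310.  109.]
100 88 [ 499. -302.  120.] [ 481. -307.  127.]
130 114 [ 505. -308.  139.] [ 487. -313.  144.]
155 133 [ 509. -320.  152.] [ 491. -324.  155.]
170 143 [ 509. -328.  158.] [ 491. -333.  160.]
t 37.73 pos [ 474.9 -351.9  183. ] q [-67.  22. 119.  76.  62. -44.] ok True maxdq/step 0.7 min j5 59.7 -> [-65.  26. 122.  81.  60. -53.]
 offset [35.7 -8.1 34.2] | 50  rot [-0.23  0.34 -0.56] | 1
```

```bash
python3 -m handwheel '{"gripper":[1,1,1,1,1],"offset":[[12,-3,11],[24,-5,23],[35,-8,34],[35,-8,34],[35,-8,34]],"rot":[[0,0,0],[0,0,0],[0,0,0],[0,0,0],[0,0,0]]}' 35|sed -n '2p;5p';  python3 - <<'E'
from plan import *
o,T,t,g=pourpose(35,28,(470,-345,160)); path(o,T)
E
```

```text
ee_pos: [488.2, -335.7, 136.6]
gripper_width: 60.0
t 38.15 pos [ 488.2 -335.7  136.6] q [-65.  26. 122.  81.  59. -52.] ok True maxdq/step 2.3 min j5 59.4 -> [-65.  29. 125.  86.  61. -25.]
 offset [ 11.  -15.6  16.7] | 25  rot [34.85  2.13 -0.69] | 35
```

```bash
python3 -m handwheel '{"gripper":[1,1,1,1,1],"offset":[[2,-3,3],[4,-6,6],[6,-9,9],[9,-12,13],[11,-15.5,16.5]],"rot":[[7,0.4,0],[14,0.8,0],[21,1.2,0],[28,1.6,0],[34.9,2.1,-0.7]]}' 35|sed -n '2p;5p';  python3 - <<'E'
from plan import *
o,T,t,g=pourpose(70,24,(470,-345,145)); path(o,T)
E
```

```text
ee_pos: [485.8, -321.6, 118.9]
gripper_width: 59.7
t 38.57 pos [ 485.8 -321.6  118.9] q [-65.  28. 125.  86.  61. -25.] ok True maxdq/step 2.5 min j5 60.9 -> [-64.  30. 128.  90.  64.   4.]
 offset [  8.7 -13.8   4.9] | 17  rot [34.85  2.29 -3.27] | 35
```

```bash
python3 -m handwheel '{"gripper":[1,1,1,1,1],"offset":[[2,-3,1],[4,-6,2],[6,-9,3],[7,-12,4],[8.7,-13.8,4.9]],"rot":[[7,0.4,-0.6],[14,0.8,-1.3],[21,1.3,-2],[28,1.8,-2.6],[34.9,2.3,-3.3]]}' 35|sed -n '2p;5p';  python3 - <<'E'
from plan import *
o,T,t,g=pourpose(100,20,(470,-345,134)); path(o,T); print(t,g)
save(grab_frame('wrist'),'p1')
E
```

```text
ee_pos: [491.5, -306.0, 118.4]
gripper_width: 59.9
t 38.98 pos [ 491.5 -306.   118.4] q [-65.  30. 128.  90.  64.   4.] ok True maxdq/step 2.3 min j5 64.3 -> [-64.  32. 128.  93.  68.  31.]
 offset [  4.  -10.5  -1.8] | 11  rot [29.94  0.36 -3.98] | 30
88.26052497793847 [ 481.37294548 -306.67009211  132.78580389]
```

View pics/p1.png

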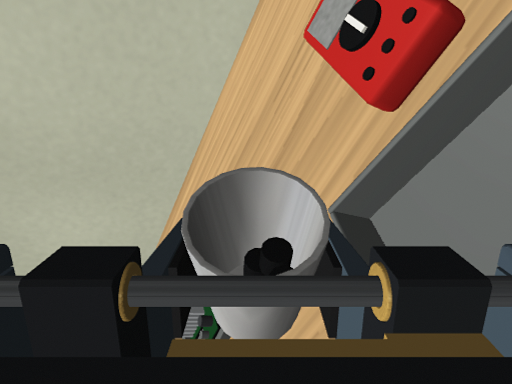

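Run:
```python
from plan import *
print(ray(cam('wrist',state()),[[331,210],[511,22]],45).round(0))
im=cv2.imread('pics/top0.png')[:,:,::-1].copy(); save(im,'tray',(330,180,410,255),7)
```

```text
[[ 528. -312.   45.]
 [ 503. -454.   45.]]
```

View pics/tray.png

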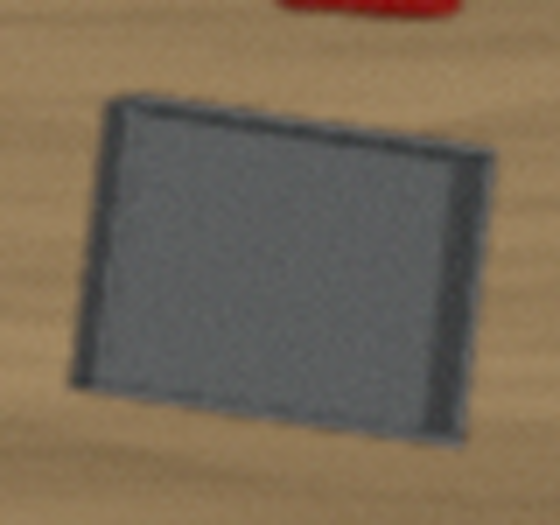

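The +y/+x tray corner is at (528,−312), which puts the tray centre near (455,−379). The mouth target (465,−352) keeps the drop inside. Continuing the roll past level.

```bash
python3 - <<'E'
from plan import *
o,T,t,g=pourpose(100,20,(465,-352,134)); path(o,T)
E
python3 -m handwheel '{"gripper":[1,1,1,1,1],"offset":[[0,-2,-2],[0,-3,-4],[0,-4,-6],[0,-6,-8],[0,-7,-9]],"rot":[[6,0,-0.8],[12,0,-1.6],[18,0.2,-2.4],[24,0.3,-3.2],[30,0.4,-4]]}' 35|sed -n '2p;5p';  python3 - <<'E'
from plan import *
o,T,t,g=pourpose(130,14,(465,-352,130)); path(o,T); print(t,g)
E
```

```text
t 39.03 pos [ 491.2 -305.3  117.5] q [-65.  30. 128.  90.  64.   4.] ok True maxdq/step 2.3 min j5 64.3 -> [-65.  32. 128.  92.  68.  31.]
 offset [-2.3 -6.6 -6.9] | 10  rot [29.63  0.4  -3.99] | 30
ee_pos: [496.9, -311.3, 127.2]
gripper_width: 59.6
t 39.45 pos [ 496.9 -311.3  127.2] q [-65.  32. 127.  92.  68.  32.] ok True maxdq/step 2.3 min j5 68.4 -> [-66.  34. 128.  94.  74.  58.]
 offset [ -3.3 -15.2  -2. ] | 16  rot [30.11 -2.58 -5.48] | 31
114.72499605650873 [ 482.13810271 -319.962918    146.73053532]
```

```bash
python3 -m handwheel '{"gripper":[1,1,1,1,1],"offset":[[-0.5,-3,0],[-1,-6,0],[-2,-9,-1],[-2.5,-12,-1],[-3.3,-15,-2]],"rot":[[6,-0.5,-1.1],[12,-1,-2.2],[18,-1.5,-3.3],[24,-2,-4.4],[30,-2.6,-5.5]]}' 35|sed -n '2p;5p';  python3 - <<'E'
from plan import *
o,T,t,g=pourpose(155,8,(465,-356,128)); path(o,T); print(t,g)
save(grab_frame('wrist'),'p2')
E
```

```text
ee_pos: [499.7, -314.9, 141.8]
gripper_width: 59.4
t 39.87 pos [ 499.7 -314.9  141.8] q [-67.  35. 128.  94.  74.  58.] ok True maxdq/step 2.0 min j5 74.6 -> [-68.  38. 126.  95.  80.  81.]
 offset [ -4.  -19.   -5.2] | 20  rot [25.06 -4.74 -3.71] | 26
134.96428891939127 [ 484.61930003 -335.60195334  156.26663685]
```

View pics/p2.png

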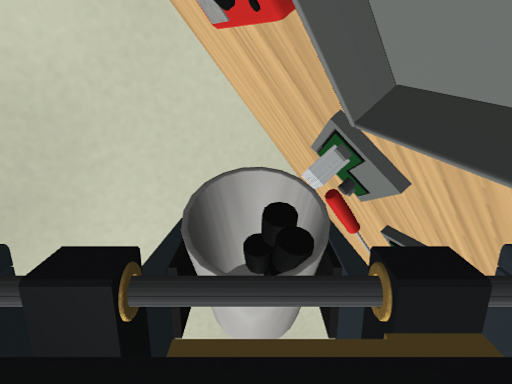

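The feet at (275,240) are starting to slide along the wall. Continuing.

```bash
python3 -m handwheel '{"gripper":[1,1,1,1,1],"offset":[[-1,-4,-1],[-2,-8,-2],[-3,-12,-3],[-4,-19,-5],[-4,-19,-5]],"rot":[[6.2,-1.2,-0.9],[12.5,-2.4,-1.8],[19,-3.6,-2.7],[25,-4.7,-3.7],[25,-4.7,-3.7]]}' 35|sed -n '2p;5p';  python3 - <<'E'
from plan import *
save(grab_frame('wrist'),'p3')
o,T,t,g=pourpose(172,0,(465,-362,125)); path(o,T); print(t,g)
save(grab_frame('side'),'p3s',(220,260,360,380),4)
E
```

```text
ee_pos: [502.9, -331.5, 153.2]
gripper_width: 59.9
t 40.38 pos [ 502.7 -330.8  153.1] q [-68.  38. 126.  95.  80.  81.] ok True maxdq/step 1.1 min j5 80.9 -> [-69.  43. 125.  96.  89.  94.]
 offset [ -6.2 -16.3  -1.9] | 18  rot [17.43 -7.8  -2.33] | 19
148.95158938274037 [ 483.1303543  -352.15585569  159.26927306]
```

View pics/p3.png

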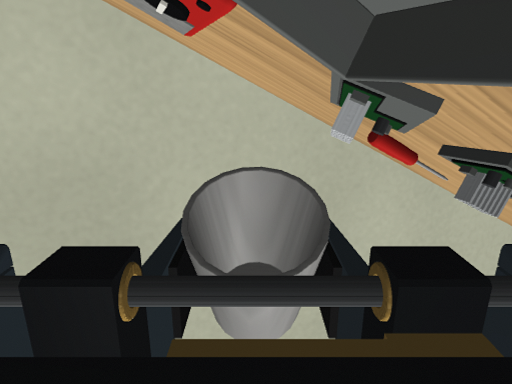

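View pics/p3s.png

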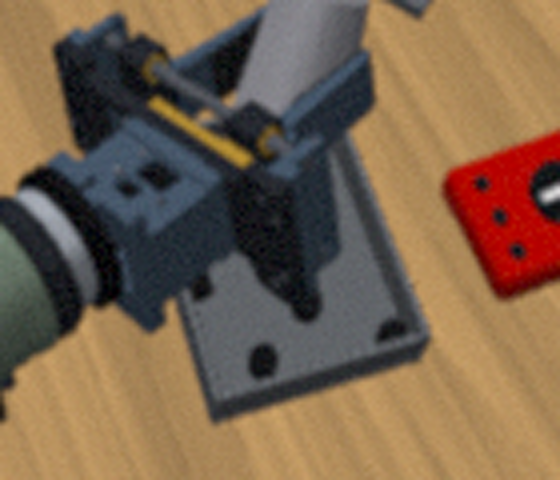

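The cup's inside looks empty and the feet lie in the tray (side view). One further tilt to be sure.

```bash
python3 -m handwheel '{"gripper":[1,1,1,1,1],"offset":[[-2,-5,0],[-4,-10,-1],[-6,-16,-2],[-6,-16,-2],[-6,-16,-2]],"rot":[[6,-2.6,-0.8],[12,-5.2,-1.6],[17.4,-7.8,-2.3],[17.4,-7.8,-2.3],[17.4,-7.8,-2.3]]}' 35|sed -n '2p;5p';  python3 - <<'E'
from plan import *
save(grab_frame('wrist'),'p4')
o,T,t,g=pourpose(140,12,(465,-352,150)); path(o,T); print(t,g)
E
```

```text
ee_pos: [501.5, -346.1, 158.4]
gripper_width: 59.3
t 40.9 pos [ 501.5 -345.9  158.8] q [-69.  43. 125.  96.  89.  94.] ok True maxdq/step 2.0 min j5 75.9 -> [-67.  33. 127.  93.  76.  71.]
 offset [ 6.9 24.3 12.5] | 28  rot [-31.97  11.08   4.89] | 34
122.95580300708012 [ 483.52008174 -324.008519    171.75967747]
```

View pics/p4.png

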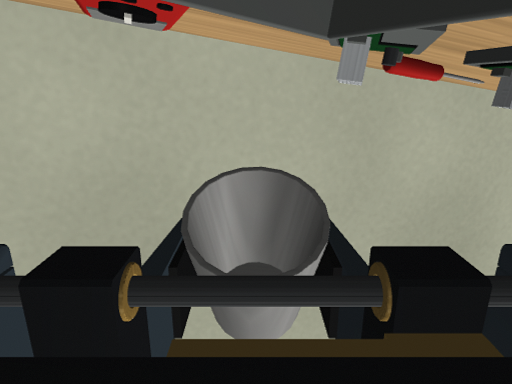

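Empty. Rolling back upright while rising.

```bash
python3 -m handwheel '{"gripper":[1,1,1,1,1],"offset":[[1.4,5,2.5],[2.8,10,5],[4.2,15,7.5],[5.6,20,10],[7,24,12.5]],"rot":[[-6.4,2.2,1],[-12.8,4.4,2],[-19.2,6.6,3],[-25.6,8.8,4],[-32,11.1,4.9]]}' 35|sed -n '2p;5p';  python3 - <<'E'
from plan import *
o,T,t,g=pourpose(105,18,(465,-352,165)); path(o,T)
E
```

```text
ee_pos: [501.5, -319.3, 168.6]
gripper_width: 59.5
t 41.32 pos [ 501.5 -319.3  168.6] q [-67.  33. 127.  93.  76.  71.] ok True maxdq/step 2.7 min j5 69.9 -> [-66.  29. 127.  91.  70.  40.]
 offset [-2.2 13.6  1.3] | 14  rot [-34.6    3.19   5.06] | 35
```

```bash
python3 -m handwheel '{"gripper":[1,1,1,1,1],"offset":[[-0.5,3,0],[-1,6,0],[-1.5,9,1],[-2,12,1],[-2.2,13.6,1.3]],"rot":[[-6.9,0.6,1],[-13.8,1.2,2],[-20.7,1.9,3],[-27.6,2.5,4],[-34.5,3.2,5]]}' 35|sed -n '2p;5p';  python3 - <<'E'
from plan import *
o,T,t,g=pourpose(70,24,(465,-352,180)); path(o,T)
E
```

```text
ee_pos: [494.8, -309.1, 161.4]
gripper_width: 60.1
t 41.73 pos [ 494.8 -309.1  161.4] q [-66.  29. 127.  91.  70.  40.] ok True maxdq/step 2.6 min j5 64.5 -> [-65.  26. 126.  87.  64.  11.]
 offset [-6.1  9.8 -3.9] | 12  rot [-35.03  -0.22   6.18] | 36
```

```bash
python3 -m handwheel '{"gripper":[1,1,1,1,1],"offset":[[-1,2,-1],[-2,4,-2],[-3,6,-3],[-5,8,-3],[-6,10,-4]],"rot":[[-6.9,0,1.2],[-13.8,0,2.4],[-20.7,0,3.6],[-27.6,0,4.8],[-34.9,-0.2,6.1]]}' 35|sed -n '2p;5p';  python3 - <<'E'
from plan import *
o,T,t,g=pourpose(35,28,(465,-352,200)); path(o,T)
E
```

```text
ee_pos: [486.3, -312.5, 153.1]
gripper_width: 59.8
t 42.15 pos [ 486.3 -312.5  153.1] q [-66.  27. 126.  86.  65.  11.] ok True maxdq/step 2.5 min j5 61.8 -> [-66.  24. 123.  81.  62. -18.]
 offset [-10.2   4.9 -11.8] | 16  rot [-35.36  -2.5    3.38] | 36
```

```bash
python3 -m handwheel '{"gripper":[1,1,1,1,1],"offset":[[-2,1,-2],[-4,2,-5],[-6,3,-7],[-8,4,-9],[-10,5,-12]],"rot":[[-7,-0.5,0.7],[-14,-1,1.3],[-21,-1.5,2],[-28,-2,2.6],[-35.2,-2.5,3.4]]}' 35|sed -n '2p;5p';  python3 - <<'E'
from plan import *
p=rot('z',-75)@np.array([460.2,373.5,184]); print(p); path(p,ori(15,30))
E
```

```text
ee_pos: [480.6, -327.7, 156.4]
gripper_width: 60.0
[ 479.88182068 -347.85015191  184.        ]
t 42.57 pos [ 480.6 -327.7  156.4] q [-66.  24. 123.  81.  62. -18.] ok True maxdq/step 2.3 min j5 61.8 -> [-66.  22. 119.  76.  62. -44.]
 offset [-18.2   3.3 -28.8] | 34  rot [-35.26  -1.93   0.66] | 35
```

```bash
python3 -m handwheel '{"gripper":[1,1,1,1,1],"offset":[[-3.6,0.7,-5.8],[-7.2,1.4,-11.5],[-11,2,-17],[-14.5,2.7,-23],[-18.2,3.3,-28.8]],"rot":[[-7,-0.4,0],[-14,-0.8,0.2],[-21,-1.2,0.4],[-28,-1.6,0.5],[-35.2,-1.9,0.7]]}' 35|sed -n '2p;5p';  python3 - <<'E'
from plan import *
p=rot('z',-75)@np.array([460.2,373.5,184]); path(p,ori(15,30))
T=ori(15,30)
p0=np.array(p)
for k in (3.75,7.5,11.25,15,18.75):
    q=rot('z',k)@p0; print((T.T@(q-p0)).round(1),R.from_matrix(T.T@ori(15+k,30)).as_rotvec(degrees=True).round(2))
save(grab_frame('wrist'),'r1')
E
```

```text
ee_pos: [479.9, -348.2, 184.2]
gripper_width: 59.6
t 42.98 pos [ 479.9 -348.2  184.2] q [-66.  22. 118.  76.  62. -44.] ok True maxdq/step 0.2 min j5 61.9 -> [-66.  22. 119.  76.  62. -44.]
 offset [ 0.2 -0.3  0.1] | 0  rot [-0.1  -0.05 -0.03] | 0
[ 25.4 -25.4 -14.6] [-1.88  0.   -3.25]
[ 49.3 -52.7 -28.4] [-3.75  0.   -6.5 ]
[ 71.5 -81.7 -41.3] [-5.63 -0.   -9.74]
[  92.1 -112.3  -53.2] [ -7.5    0.   -12.99]
[ 110.9 -144.5  -64.1] [ -9.37   0.   -16.24]
```

View pics/r1.png

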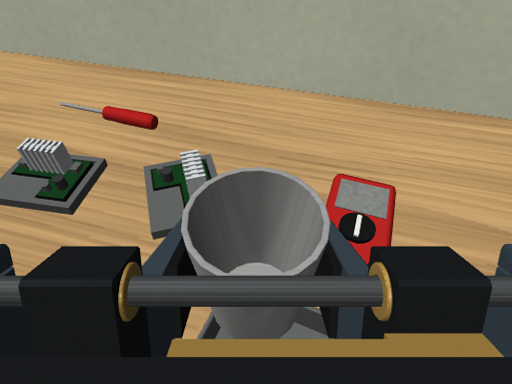

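The cup is upright and empty. Swinging it back to the mat.

```bash
for i in 1 2 3 4; do python3 -m handwheel '{"gripper":[1,1,1,1,1],"offset":[[25.4,-25.4,-14.6],[49.3,-52.7,-28.4],[71.5,-81.7,-41.3],[92.1,-112.3,-53.2],[110.9,-144.5,-64.1]],"rot":[[-1.88,0,-3.25],[-3.75,0,-6.5],[-5.63,0,-9.74],[-7.5,0,-13],[-9.37,0,-16.24]]}' 35|sed -n '2p;5p'; done;python3 -m handwheel '{"gripper":[1,1,1,1,1],"offset":[[0,0,0],[0,0,0],[0,0,0],[0,0,0],[0,0,0]],"rot":[[0,0,0],[0,0,0],[0,0,0],[0,0,0],[0,0,0]]}' 35|sed -n '2p';  python3 - <<'E'
from plan import *
im=grab_frame('top'); save(im,'top8',(85,120,420,300),2.3)
h=cv2.cvtColor(im,cv2.COLOR_RGB2HSV)
path([459,376,60],ori(89.9,30.1))
E
```

```text
ee_pos: [567.8, -174.6, 185.4]
gripper_width: 59.7
ee_pos: [594.6, 16.7, 187.4]
gripper_width: 59.6
ee_pos: [558.4, 206.2, 189.6]
gripper_width: 59.7
ee_pos: [463.3, 374.1, 191.6]
gripper_width: 59.7
ee_pos: [465.9, 371.6, 191.3]
t 45.17 pos [465.9 371.6 191.3] q [  8.  22. 118.  76.  63. -44.] ok True maxdq/step 1.8 min j5 58.7 -> [  9.  35. 124.  87.  59. -65.]
 offset [ 68.2  -6.8 112.3] | 132  rot [-0.24 -0.72 -0.32] | 1
```

View pics/top8.png

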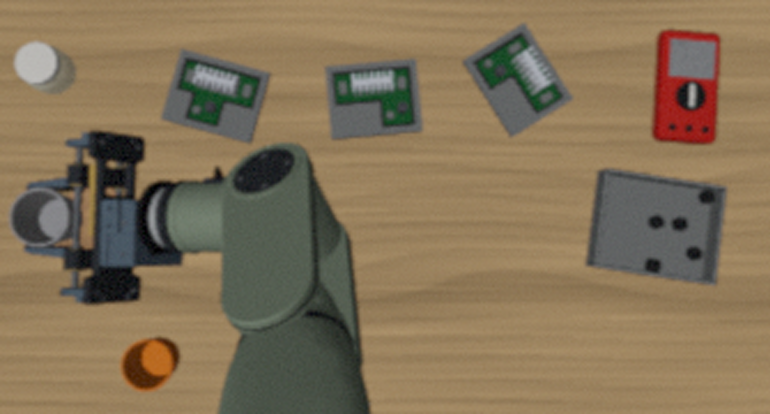

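Five feet lie in the tray: crop (707,196), (656,222), (680,223), (694,253), (652,265). The cup is above the mat. Lowering.

```bash
python3 -m handwheel '{"gripper":[1,1,1,1,1],"offset":[[15,-3,25],[33,-6,53],[51,-6.8,82],[68,-6.8,112],[68,-6.8,112]],"rot":[[0,-0.3,0],[-0.2,-0.6,-0.2],[-0.2,-0.7,-0.3],[-0.2,-0.7,-0.3],[-0.2,-0.7,-0.3]]}' 35|sed -n '2,3p';python3 -m handwheel '{"gripper":[1,1,1,1,1],"offset":[[0,0,0],[0,0,0],[0,0,0],[0,0,0],[0,0,0]],"rot":[[0,0,0],[0,0,0],[0,0,0],[0,0,0],[0,0,0]]}' 35;  python3 - <<'E'
from plan import *
path([459.3,375.5,44],ori(89.9,30.1))
save(grab_frame('wrist'),'r2')
E
```

```text
ee_pos: [456.7, 375.2, 53.6]
ee_rot: [-179.2, 30.4, 90.3]
time_s: 46.0
ee_pos: [459.0, 377.0, 62.3]
ee_rot: [179.8, 30.0, 89.9]
force: [0.6, -0.2, -1.5]
gripper_width: 59.5
t 46.0 pos [459.  377.   62.3] q [  9.  35. 124.  86.  59. -65.] ok True maxdq/step 0.4 min j5 58.7 -> [  9.  37. 124.  88.  59. -68.]
 offset [ 7.9  0.3 16.6] | 18  rot [ 0.18 -0.08 -0.03] | 0
```

View pics/r2.png

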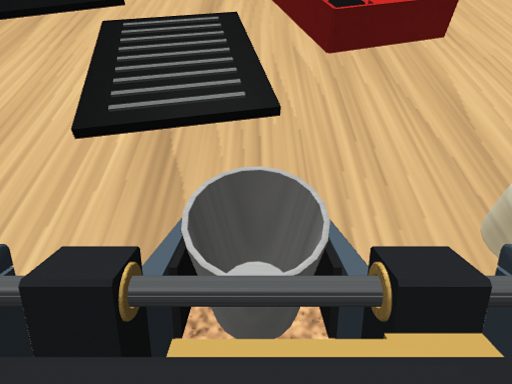

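```bash
python3 -m handwheel '{"gripper":[1,1,1,1,1],"offset":[[2,0.2,4],[4,0.2,8],[6,0.2,12],[7,0.2,14.5],[7,0.2,14.5]],"rot":[[0.2,0,0],[0.2,0,0],[0.2,0,0],[0.2,0,0],[0.2,0,0]]}' 35;python3 -m handwheel '{"gripper":[1,1,1],"offset":[[0.3,0,0.5],[0.5,0,1],[0.5,0,1]],"rot":[[0,0,0],[0,0,0],[0,0,0]]}' 35;  python3 - <<'E'
from plan import *
path([459.3,375.5,44],ori(89.9,30.1))
E
```

```text
time_s: 46.47
ee_pos: [458.2, 375.8, 43.8]
ee_rot: [-179.7, 30.0, 90.1]
force: [0.5, 0.7, -0.8]
gripper_width: 59.6
time_s: 46.72
ee_pos: [458.2, 376.0, 43.8]
ee_rot: [-179.7, 30.0, 90.0]
force: [-1.4, 0.3, 3.0]
gripper_width: 59.7
t 46.72 pos [458.2 376.   43.8] q [  9.  37. 124.  88.  59. -68.] ok True maxdq/step 0.3 min j5 58.7 -> [  9.  37. 124.  88.  59. -68.]
 offset [-0.5  1.1  0. ] | 1  rot [-0.19 -0.12  0.12] | 0
```

Contact with the mat (+3 N, same height as at the grasp). Releasing and backing straight out along the tool axis.

```bash
for i in 1 2; do python3 -m handwheel '{"gripper":[0,0,0,0,0],"offset":[[0,0,0],[0,0,0],[0,0,0],[0,0,0],[0,0,0]],"rot":[[0,0,0],[0,0,0],[0,0,0],[0,0,0],[0,0,0]]}'|sed -n '2p;5p'; done;python3 -m handwheel '{"gripper":[0,0,0,0,0],"offset":[[-10,0,0],[-30,0,0],[-60,0,0],[-95,0,0],[-130,0,0]],"rot":[[0,0,0],[0,0,0],[0,0,0],[0,0,0],[0,0,0]]}'|sed -n '2p;5p';python3 -m handwheel '{"gripper":[0,0,0,0,0],"offset":[[-30,0,0],[-60,0,0],[-90,0,0],[-90,0,0],[-90,0,0]],"rot":[[0,0,0],[0,0,0],[0,0,0],[0,0,0],[0,0,0]]}'|sed -n '2p;5p'
python3 - <<'E'
from plan import *
save(grab_frame('wrist'),'r3'); im=grab_frame('top'); save(im,'top9',(85,120,420,300),2.3); save(im,'tray9',(330,180,410,255),7); save(grab_frame('side'),'side9')
E
```

```text
ee_pos: [458.6, 375.5, 43.0]
gripper_width: 89.3
ee_pos: [458.5, 375.6, 43.2]
gripper_width: 91.1
ee_pos: [457.7, 261.6, 108.9]
gripper_width: 91.5
ee_pos: [459.2, 183.7, 154.1]
gripper_width: 91.3
```

View pics/r3.png

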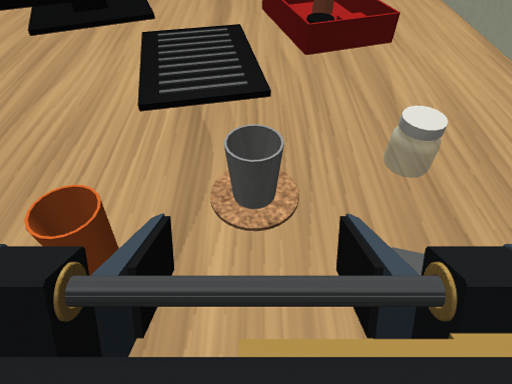

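View pics/top9.png

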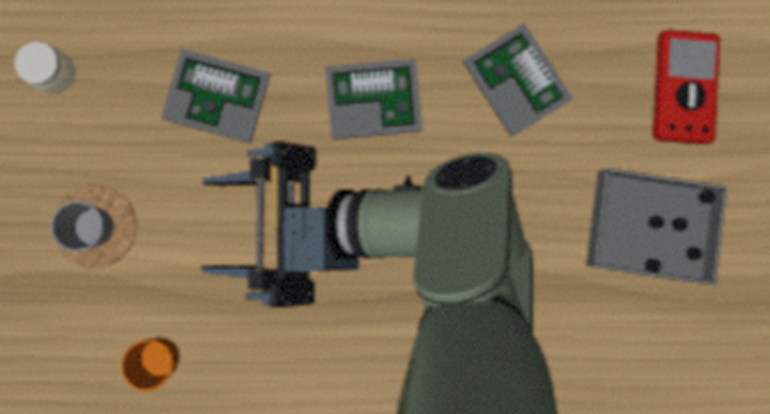

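View pics/tray9.png

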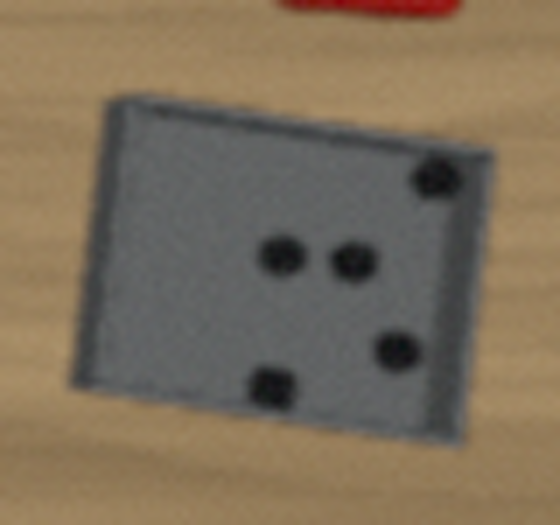

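View pics/side9.png

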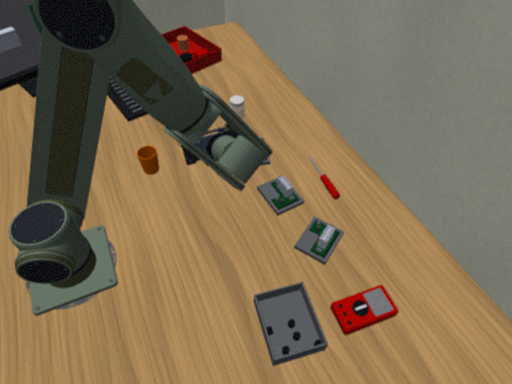

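Run:
```python
from h import *
im=grab_frame('top'); c=cam('top'); h=cv2.cvtColor(im,cv2.COLOR_RGB2HSV)
f=cv2.inRange(h,(0,0,150),(179,45,255))
for n,seat,hd in [('A',(645.8,-6.3),95.2),('B',(648.8,198.8),74.8),('C',(663.9,-217),31.8)]:
    u=proj(c,[[*seat,56]])[0].astype(int); m=np.zeros_like(f); m[u[1]-18:u[1]+18,u[0]-18:u[0]+18]=f[u[1]-18:u[1]+18,u[0]-18:u[0]+18]
    p=np.argwhere(m>0)[:,::-1]; P=ray(c,p,56)[:,:2].astype(np.float32); r=cv2.minAreaRect(P); print(n,np.round(r[0],1),np.round(r[1],1),round(r[2],1),'seat',seat,hd)
print(proj(c,[[458,362,6],[460,358,86]]).round(0), state()['force'].round(1),state()['qvel'].round(2).max())
```

```text
A [646.3  -3.6] [16.6 48.5] 5.4 seat (645.8, -6.3) 95.2
B [649.4 198.5] [49.8 16.2] 72.8 seat (648.8, 198.8) 74.8
C [ 663.  -214.5] [50.9 16.9] 28.8 seat (663.9, -217) 31.8
[[126. 219.]
 [119. 218.]] [-0.8  0.6  0. ] 0.41
```

The top camera puts all three modules on their seats within its coarse resolution. Handing in.

Run:
```python
from workcell import *
print(job_done())
```

```text
the job is handed in; nothing more can be done
None
```

The job is done and handed in at about 47 s of the 210 s allowed; no verdict came back.

- **Modules:** A, B and C were each gripped by the heat sink, turned, and laid in the nest with their outline. Close wrist-camera checks put them 1.5 to 2.0 mm from their seats and flat. At the end the coarser top camera read 0.7 to 2.8 mm off and up to 3° turned; none showed as knocked aside.
- **Feet:** I tipped the cup over the tray to about 150°. Five feet lie in the tray, the cup was seen empty, and no stray feet showed on the bench. One foot rests close against the tray's near wall but is inside it.
- **Cup:** It stands upright on the cork mat, a few millimetres from the centre by eye and arm position; I did not measure its tilt at the end.
- **Bystanders:** The red meter, screwdriver and jar looked unmoved in the pictures, and the gripper was clear of everything at hand-in.

One disagreement: two views put the tray centre about 10 mm apart, so I aimed the pour well inside the tray.

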